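# Flip the ratchet and clamp the lens filter

## Robot

A 6-joint arm with a two-finger parallel gripper is mounted at the origin on the work surface. World frame = base frame: x ahead of the robot, y to its left, z up, the work surface at z = 0. Lengths are in mm, angles in rad, forces in N, time in s.
With the tool pointing down it reaches from about 350 to 975 mm from the base axis. Payload 7.1 kg.
Tool frame: the origin (TCP) lies midway between the tips of the shut fingers; the grasp point (between the pads) lies 19 mm behind it (ctrl.hold_point_z is the distance from the TCP to the grasp point, in mm); z points along the fingers, y is the direction in which the jaws open and shut (so a half turn about z gives the same grasp; the last joint's range is limited). The gripper opens to 88 mm and grips with 3 to 60 N. Pads are 20 mm wide; open, the fingers measure 115 mm over their backs; the gripper's body (75 mm by 178 mm) begins 61 mm behind the grasp point.
Start: joints at [-1.35, 0.423, 1.63, -0, 1.089, -0.019], TCP at [148.462, -607.094, 192.775] pointing down, gripper open.
Joint ranges: [-3, 3], [-0.9, 2.11], [0.09, 2.58], [-1.31, 4.45], [0.11, 2.69], [-2.54, 2.54]. Speed limits (rad/s): [2.39, 2.39, 3.01, 3.14, 3.14, 3.14].

## Interface

Orientations are given as a rotation vector (axis times angle).
In Python, from workcell import ctrl, eyes gives the robot as it stands.
- The arm moves only by the tool move_arm, never from a script. Its argument "deltas" is a list of rows, each a list of 6 numbers: the shift along the tool's x, y, z in mm, then the turn, a rotation vector about the tool's x, y, z in rad. A call has 1 to 5 rows; each row shifts and turns the pose as measured when the row begins, along the tool's axes as they then stand; what a row does not reach is not made up. A row lasts 1/12 s, in which the tool goes at most 41.7 mm and 7.16 degrees, less where a joint would pass 70% of its speed; a pose out of reach is approached as far as the arm can. A call is refused whole if a number of a shift passes 41.7 or a number of a turn 0.125, either way. A call with a gripper value outside its range is refused whole. "hand" is the closure, from -1 (fully open) to 1 (shut), set as the call begins (left out, the last holds). The fingers move at their own pace and stop on an object; the grip force is fixed at half the most. Time passes only in rows, so rows that do not move let the fingers close. It gives the time, the measured TCP pose, the force and the opening at its end, in the units of the state.
- ctrl.get_obs(): the state, without advancing time (a new reading comes with each control period).
- eyes.get_image(name): name is "scene" or "top"; returns a dict with "frame" (384x512x3 uint8, red, green, blue), "range_z" (384x512 float32, mm along the optical axis (not along the pixel's ray), 0 where there is no reading), "fx", "fy", "cx", "cy" (pixels), "cam_to_world" (4x4, takes a point from camera to world coordinates). Camera axes: x right, y down, z forward; pixel columns grow to the right and rows downward; lengths in mm; the calibration is good to about 2 mm. A picture is of the moment at which its call begins.
- ctrl.close_job(): hands the job in, once; it reports no verdict.
The state is a dict: "t": time; "qpos": joint angles; "qvel": joint speeds; "joint_torque": joint torques, N m; "ee_pos": TCP position; "orientation": TCP orientation; "ft_force": force on the tool from outside, world axes, zero at the start; "moment": the same for the moment, N m; "width": finger opening in mm.
Only numpy, scipy, OpenCV 4.12 (cv2) and the standard library are available. Lean on these libraries where they do the work, as an engineer would, in place of code of your own. Each camera call takes 0.05 s, during which the arm holds its last target.

## Task

The lens filter lies loose in the bench clamp, but the clamp's ratchet is set to release: flip the small direction lever on the handle over to the clamping side, then swing the handle all the way back to its end stop to feel that it now free-wheels and leaves the jaw where it is. Then work the handle to and fro until the pad holds the filter firmly against the two posts, easing off as soon as the pull at the knob has risen to about 13 newtons so that the glass is not over-pressed, and let go. Do not touch the filter itself, and leave everything else on the worktop alone.

Things in the scene. Friction and masses are not known exactly. Their poses are not given: they have to be found in the camera images.
- clamp: Ratchet bench clamp fixed to the worktop: grey base plate 100 x 240 mm, 16 mm thick (own y from -55 to 185 mm), round ratchet head. Origin: on the worktop, on the vertical axis of head and handle. At handle joint 0 the handle points along the clamp's -x. To clamp, the jaw slides along the clamp's +y on the line x = 20 mm, 20 mm per radian driven by the ratchet.
- handle (a joint): Handle angle about the head's vertical axis, rad, positive counter-clockwise from above, 0 along the clamp's -x. End stops at -0.6 and +0.6. Positive turns (knob towards the clamp's -y) are the clamping strokes, negative turns the return strokes. The ratchet bites every 0.35 rad, so up to that much of a stroke is lost, and two or three strokes are needed to clamp.
- handle_pivot (a point): Top of the handle's pivot on the head's axis, 69 mm above the worktop. Sideways pull at the knob: about 2 N free-wheeling, 9 N driving the free jaw slowly (felt in motion; it sags at a standstill, and a click can jolt more for a moment), then rising about 0.5 to 0.7 N per mm of knob travel once the filter is pinned. The filter is well held at 12 to 14 N; above 16 N it is damaged. The clamp holds by itself when the handle is let go or swung back.
- knob_mid (a point): Middle of the upright black knob at the handle's end: a cylinder 22 mm across, 67 to 109 mm above the worktop, spinning freely about its own vertical axis; the point is on that axis, 91 mm above the worktop, 150 mm from the head's axis. The flat steel handle below has its top 65 mm above the worktop.
- dirlever (a joint): Angle of the small direction lever relative to the handle, rad, positive counter-clockwise from above, 0 in line with the handle, stops at -0.42 (release side, as found) and +0.42 (clamping side). At + the ratchet drives positive turns of the handle and free-wheels in negative ones.
- lever_pivot (a point): Pivot of the direction lever, on the handle, 44 mm out from the head's axis, 73 mm above the worktop. About 3 N sideways at the tab moves the lever, and it stays where it is left; the handle itself gives way at about 4 N there. If the handle was last pulled hard against the ratchet, the catch inside lets go only when that load is eased.
- lever_tab (a point): The direction lever's upright tab: a dark steel fin 14 mm long (along the lever), 8 mm thick, from 67 to 97 mm above the worktop; the point is in its middle, 90 mm above the worktop, 32 mm out from the lever's pivot (76 mm from the head's axis when the lever is in line with the handle).
- pad: The rubber pad on the jaw that presses on the filter: 36 mm wide, 8 mm high, sprung on the jaw at about 30 N/mm. Origin: middle of its contact face, at the level of the bed (16 mm above the worktop); its y points to the fence.
- pad_face (a point): Middle of the pad's contact face, 22 mm above the worktop. It starts at y = 60 mm in the clamp's frame.
- fence: The fixed end of the clamp that the filter is pressed against: two upright rubber posts 12 mm thick, 40 mm apart in the clamp's x, with a bar behind. Origin: midway between the post axes at bed level (16 mm above the worktop), 150 to 160 mm along y in the clamp's frame; it is locked.
- filter: The round glass filter in a black ring frame, 62 mm across, 10 mm thick, lying flat and loose on the clamp's bed between pad and fence. Origin: centre of its underside.
- spare_filter: Bystander: a thinner spare filter, 52 mm across, 7 mm thick, lying near the clamp. Origin: centre of its underside.
- cap_a: Bystander: a flat black lens cap, 62 mm across, 8 mm thick, lying under the sweep of the handle. Origin: centre of its underside.
- cap_b: Bystander: a small flat black lens cap, 44 mm across, 7 mm thick, lying under the sweep of the handle. Origin: centre of its underside.
- lens_pen: Bystander: a black lens pen, 130 mm long, 12 mm thick, lying beside the clamp; origin at mid-length on the underside, x along it.
- green_pot: Bystander: a small green ceramic pot with closed lid, 76 mm across, 81 mm high. Origin: centre of its underside.
- lens: Bystander: a black lens standing upright, 68 mm across, 62 mm high. Origin: centre of its underside.
- brush: Bystander: a dusting brush about 200 mm long, lying on the left. Origin: on its underside.
Mind the look-alikes: they are no part of the job. Leave any green, orange or turquoise look-alike of the filter alone.

How it is judged:
By the outcome, as a careful person would: the job done as asked, in the order asked, and still so for the second after the job is handed in, with the robot touching nothing.
It also fails if it takes over 67 s, if anything falls off the work surface, if the arm or the gripper's body presses on something with over 40 N, if the wrist force passes 120 N, or if a joint passes its speed limit or range.

## Working session

There is one attempt and no reset: what is moved stays moved. The work goes in short steps, Python scripts to look and compute and a tool call to move; the robot and the scene stay as the last step left them, time stands still between calls to the robot, and variables do not carry over. Pictures are saved under pics/ and viewed, and the job is handed in when it is done.

Besides the shell and the picture viewer there is one more tool, called in YAML: its name, and indented under it one key for each argument. move_arm: Moves the arm, as the interface text tells. Its arguments: {"type":"object","properties":{"deltas":{"type":"array"},"hand":{"type":"number"}},"required":["deltas"]}

```bash
mkdir -p pics; ls; python3 - <<'E'
from workcell import ctrl, eyes
import cv2, numpy as np
o=ctrl.get_obs(); print({k:np.round(v,3) for k,v in o.items()})
for n in("scene","top"):
    d=eyes.get_image(n); cv2.imwrite(f"pics/{n}0.png",d["frame"][:,:,::-1]); print(n,d["fx"],d["cx"],d["cy"],np.round(d["cam_to_world"],3).tolist())
    np.savez(f"{n}0.npz",**d)
E
```

```text
pics
{'t': np.float64(0.0), 'qpos': array([-1.35 ,  0.424,  1.631,  0.   ,  1.089, -0.019]), 'qvel': array([ 0.   ,  0.   , -0.001, -0.001, -0.001, -0.   ]), 'joint_torque': array([ 1.0000e-03, -5.4463e+01, -2.7367e+01,  6.4000e-02,  2.3000e-02,
       -0.0000e+00]), 'ee_pos': array([ 148.333, -606.546,  192.055]), 'orientation': array([-3.118, -0.376,  0.   ]), 'ft_force': array([ 0.768,  0.946, -0.744]), 'moment': array([-0.023, -0.043, -0.025]), 'width': np.float64(87.845)}
scene 393.68723094049363 261.79772301906286 191.69720075215668 [[0.802, 0.428, -0.416, 1021.115], [0.597, -0.58, 0.554, -636.455], [-0.004, -0.693, -0.721, 861.23], [0.0, 0.0, 0.0, 1.0]]
top 396.0334832188301 263.9636091917732 194.68378933114317 [[0.026, -0.996, 0.087, 473.661], [-1.0, -0.026, 0.003, -42.717], [-0.0, -0.087, -0.996, 1203.442], [0.0, 0.0, 0.0, 1.0]]
```

View pics/scene0.png

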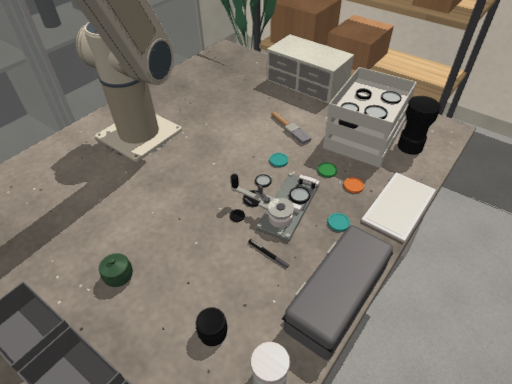

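View pics/top0.png

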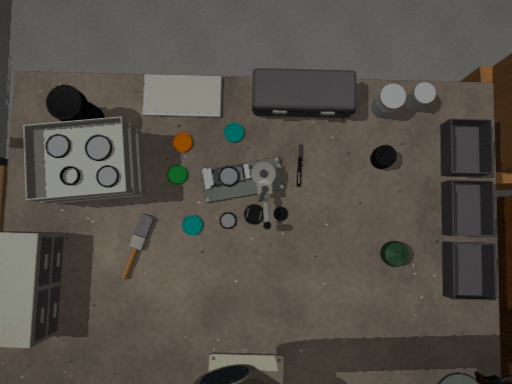

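The clamp shows in the top view with its head at about (263,173). The fence is at its left end (~208,178), the filter at ~(229,176), and the knob at ~(267,225). Next I'll enlarge both views.

```bash
python3 - <<'E'
import cv2, numpy as np
t=cv2.imread("pics/top0.png")[145:245,185:310]; s=cv2.imread("pics/scene0.png")[160:250,215:335]
cv2.imwrite("pics/tc.png",cv2.resize(t,None,fx=6,fy=6,interpolation=cv2.INTER_CUBIC)); cv2.imwrite("pics/sc.png",cv2.resize(s,None,fx=6.5,fy=6.5,interpolation=cv2.INTER_CUBIC))
E
```

```text
(no output)
```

View pics/tc.png

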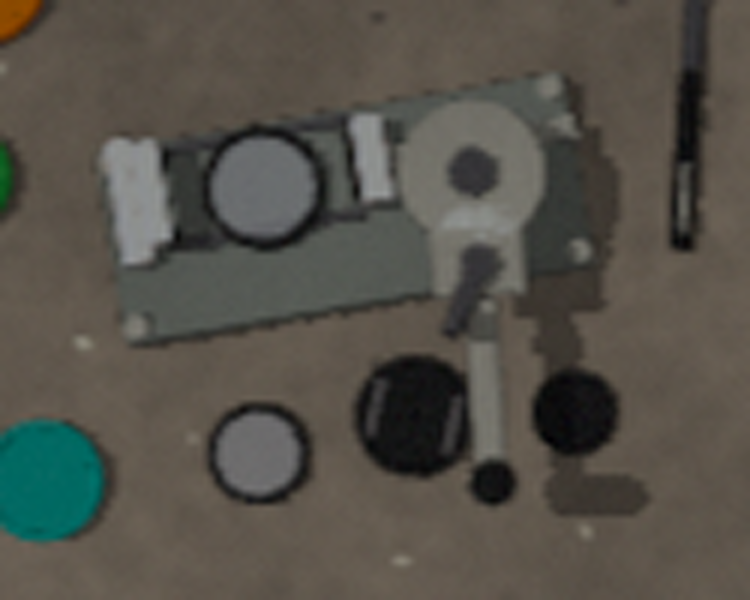

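View pics/sc.png

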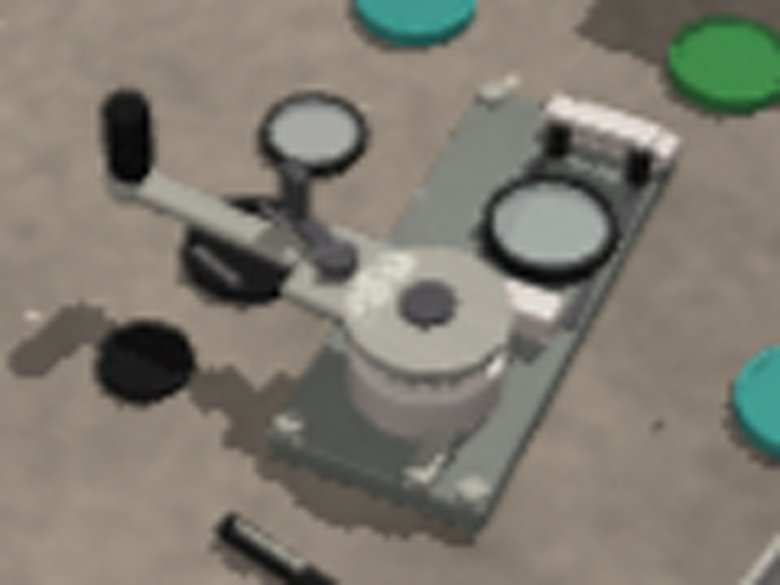

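The crops show the clamp clearly (positions in enlarged top-crop pixels):
- Head pivot at (473,170) and knob at (493,482).
- Lever pivot at (481,262), with the tab tip at ~(456,325), so the lever leans to the fence side, which is release.
- The filter in the clamp at (265,187) is the one meant. The grey spare at (260,453) is not.

Now I'll cast rays to turn these into positions.

```bash
cat > h.py <<'E'
import numpy as np, cv2
def ray(d,u,v,z):
    M=d["cam_to_world"]; r=M[:3,:3]@np.array([(u-d["cx"])/d["fx"],(v-d["cy"])/d["fy"],1]); c=M[:3,3]
    return c+r*(z-c[2])/r[2]
E
python3 - <<'E'
from h import *
t=np.load("top0.npz"); s=np.load("scene0.npz")
T=lambda x,y,z:np.round(ray(t,185+(x+.5)/6-.5,145+(y+.5)/6-.5,z),1)
S=lambda x,y,z:np.round(ray(s,215+(x+.5)/6.5-.5,160+(y+.5)/6.5-.5,z),1)
for n,a,b,z in[("pivot",(473,170),(428,300),69),("knobtop",(493,482),(127,100),109),("levpiv",(481,262),(333,258),76),("tabtop",(456,325),(295,172),97)]:
    print(n,T(*a,z),S(*b,z))
print("base corners",T(133,345,16),T(606,268,16),T(563,73,16), "filt",T(265,187,26),S(550,225,26),"spare",T(260,453,7),S(315,132,7))
print("capA",T(413,415,8),"capB",T(575,411,7),"jaw",T(370,157,40))
# knob mask
f=t["frame"].astype(int); R=t["range_z"]; 
uv=np.mgrid[0:384,0:512]
M=t["cam_to_world"]; X=(uv[1]-t["cx"])/t["fx"]*R;Y=(uv[0]-t["cy"])/t["fy"]*R
P=np.stack([X,Y,R],-1)@M[:3,:3].T+M[:3,3]
reg=np.zeros(R.shape,bool);reg[145:245,235:300]=1
for lo,hi in((100,118),(85,100),(55,80)):
    m=reg&(P[...,2]>lo)&(P[...,2]<hi); print(lo,m.sum(),np.round(P[m].mean(0),1), np.round(np.percentile(P[m],[2,98],axis=0),0).tolist())
E
```

```text
pivot [635.3 -36.4  69. ] [635.3 -39.6  69. ]
knobtop [485.3 -49.6 109. ] [486.7 -52.  109. ]
levpiv [590.1 -41.4  76. ] [593.3 -49.1  76. ]
tabtop [558.1 -30.5  97. ] [562.8 -34.6  97. ]
base corners [550.  131.8  16. ] [ 594.9 -104.1   16. ] [693.5 -80.3  16. ] filt [630.1  67.5  26. ] [632.6  62.6  26. ] spare [497.9  67.2   7. ] [500.4  63.4   7. ]
capA [519.   -9.1   8. ] capB [523.1 -90.6   7. ] jaw [644.6  14.8  40. ]
100 49 [488.6 -47.3 108.3] [[477.0, -59.0, 102.0], [557.0, -31.0, 113.0]]
85 12 [560.6 -27.9  97.2] [[554.0, -32.0, 94.0], [566.0, -24.0, 99.0]]
55 779 [605.3 -36.8  66.6] [[503.0, -64.0, 61.0], [665.0, -4.0, 75.0]]
```

Both views agree: head axis ≈ (635.5,-38), knob ≈ (486,-51) at 150 mm (as it should be), clamp yaw ≈ 0.188, handle joint ≈ -0.1, lever ≈ -0.4 (release). The tool axes already nearly match the clamp's: tool x ≈ clamp x, tool y ≈ clamp -y. I'll move over the tab with a half-open window.

move_arm:
  deltas:
    - [30,-26,0,0,0,0]
    - [30,-26,0,0,0,0]
    - [30,-26,0,0,0,0]
    - [30,-26,0,0,0,0]
    - [30,-26,0,0,0,0]
  hand: 0.1

```text
t: 0.52
ee_pos: [262.3, -444.6, 189.6]
orientation: [-3.12, -0.36, 0.002]
ft_force: [0.3, 0.6, 0.1]
width: 57.7
```

move_arm:
  deltas:
    - [31,-27,0,0,0,0]
    - [31,-27,0,0,0,0]
    - [31,-27,0,0,0,0]
    - [31,-27,0,0,0,0]
    - [31,-27,0,0,0,0]

```text
t: 0.93
ee_pos: [381.7, -273.6, 188.7]
orientation: [-3.119, -0.355, 0.004]
ft_force: [-0.6, -1.0, 0.5]
width: 39.6
```

move_arm:
  deltas:
    - [31,-27,0,0,0,0]
    - [31,-27,0,0,0,0]
    - [31,-27,0,0,0,0]
    - [31,-27,0,0,0,0]
    - [20,-18,0,0,0,0]

```text
t: 1.35
ee_pos: [494.3, -112.2, 188.4]
orientation: [-3.119, -0.357, 0.004]
ft_force: [0.9, 0.2, -0.0]
width: 39.6
```

```bash
cat >> h.py <<'E'
from scipy.spatial.transform import Rotation as Ro
def tool(target,o):
    R=Ro.from_rotvec(o["orientation"]).as_matrix(); return np.round(R.T@(np.array(target)-o["ee_pos"]),1)
PIV=np.array([635.5,-38.]); YAW=0.188
def knob(j,r=150): a=np.pi+YAW+j; return PIV+r*np.array([np.cos(a),np.sin(a)])
def st(o):
    R=Ro.from_rotvec(o["orientation"]).as_matrix()
    print("t",round(float(o["t"]),2),"p",np.round(o["ee_pos"],1),"F",np.round(o["ft_force"],1),"w",round(float(o["width"]),1),"x",np.round(R[:,0],3),"y",np.round(R[:,1],3),"z",np.round(R[:,2],3))
E
python3 - <<'E'
from h import *; from workcell import ctrl
o=ctrl.get_obs(); st(o); print(tool([561,-32,120],o),tool([561,-32,82],o))
E
```

```text
t 1.35 p [ 494.3 -112.2  188.4] F [ 0.9  0.2 -0. ] w 39.6 x [ 0.974  0.226 -0.002] y [ 0.226 -0.974 -0.003] z [-0.003  0.002 -1.   ]
[ 83.2 -62.8  68.4] [ 83.3 -62.7 106.4]
```

move_arm:
  deltas:
    - [28,-21,10,0,0,0]
    - [28,-21,10,0,0,0]
    - [27,-21,10,0,0,0]
    - [0,0,15,0,0,0]
    - [0,0,0,0,0,0]

```text
t: 1.77
ee_pos: [566.7, -21.3, 141.7]
orientation: [-3.117, -0.368, 0.0]
ft_force: [-1.0, -0.0, -0.7]
width: 39.6
```

```bash
python3 - <<'E'
from h import *; from workcell import ctrl,eyes
o=ctrl.get_obs(); st(o); print(tool([561,-32,82],o))
d=eyes.get_image("scene"); cv2.imwrite("pics/a1.png",cv2.resize(d["frame"][130:250,195:345,::-1],None,fx=5,fy=5,interpolation=2))
E
```

```text
t 1.77 p [566.7 -21.3 141.7] F [-1.  -0.  -0.7] w 39.6 x [0.972 0.233 0.   ] y [ 0.233 -0.972 -0.003] z [-0.     0.003 -1.   ]
[-8.   9.2 59.6]
```

View pics/a1.png

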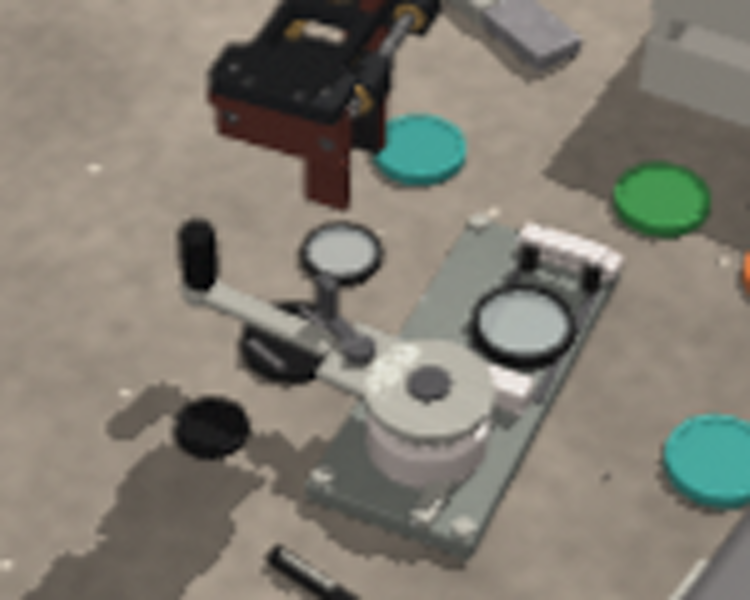

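The picture shows the gripper above the tab (fingers ending ~(328,200), tab at (328,290)), with nothing touched. I'll correct the sideways offset and lower.

move_arm:
  deltas:
    - [-8,9,10,0,0,0]
    - [0,0,20,0,0,0]
    - [0,0,18,0,0,0]
    - [0,0,11,0,0,0]
    - [0,0,0,0,0,0]

```text
t: 2.23
ee_pos: [560.2, -38.1, 84.1]
orientation: [-3.12, -0.362, -0.008]
ft_force: [0.2, 0.2, -0.4]
width: 39.3
```

```bash
python3 - <<'E'
from h import *; from workcell import ctrl,eyes
o=ctrl.get_obs(); st(o); print(tool([561,-32,82],o))
d=eyes.get_image("scene"); cv2.imwrite("pics/a2.png",cv2.resize(d["frame"][150:250,205:335,::-1],None,fx=6,fy=6,interpolation=2))
E
```

```text
t 2.23 p [560.2 -38.1  84.1] F [ 0.2  0.2 -0.4] w 39.3 x [0.973 0.229 0.005] y [ 0.229 -0.973 -0.   ] z [ 0.005  0.002 -1.   ]
[ 2.2 -5.8  2.1]
```

View pics/a2.png

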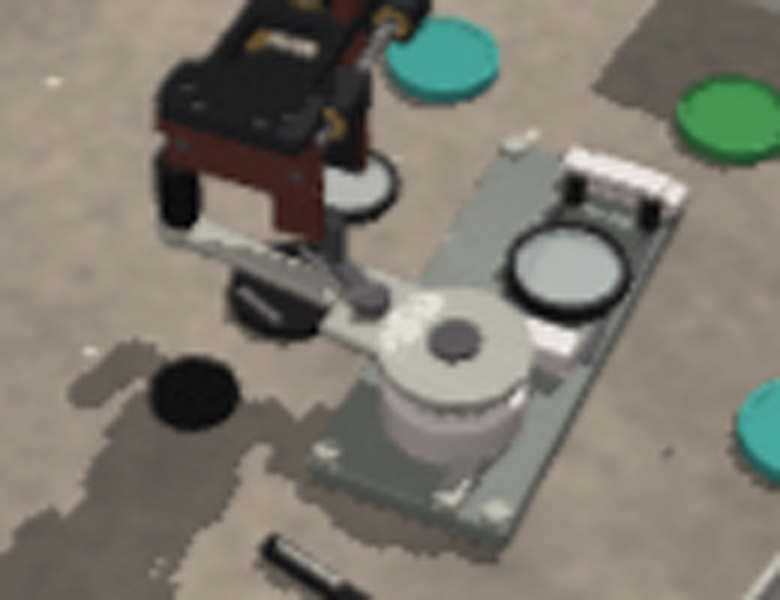

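The tab at ~(335,235) stands between the fingers, and the tips are at z 84 (tab top 97). Now I'll push it in clamp -y, gently.

move_arm:
  deltas:
    - [0,4,1,0,0,0]
    - [0,4,0,0,0,0]
    - [0,3,0,0,0,0]

```text
t: 2.53
ee_pos: [563.8, -51.1, 86.1]
orientation: [-3.121, -0.36, -0.013]
ft_force: [0.9, -0.4, -0.4]
width: 39.2
```

move_arm:
  deltas:
    - [0,3,0,0,0,0]
    - [0,3,0,0,0,0]

```text
t: 2.7
ee_pos: [566.3, -58.2, 87.6]
orientation: [3.12, 0.36, 0.017]
ft_force: [0.3, 0.1, -0.1]
width: 39.4
```

move_arm:
  deltas:
    - [0,3,0,0,0,0]
    - [0,3,0,0,0,0]

```text
t: 2.87
ee_pos: [568.6, -64.9, 88.5]
orientation: [3.12, 0.359, 0.02]
ft_force: [-0.2, 0.3, 0.1]
width: 39.6
```

move_arm:
  deltas:
    - [0,3,0,0,0,0]
    - [0,3,0,0,0,0]

```text
t: 3.03
ee_pos: [570.4, -71.3, 88.8]
orientation: [3.12, 0.36, 0.021]
ft_force: [0.4, 0.2, -0.3]
width: 39.5
```

```bash
python3 - <<'E'
from h import *; from workcell import ctrl,eyes
o=ctrl.get_obs(); st(o); print(tool([563.7,-57.3,82],o))
d=eyes.get_image("scene"); cv2.imwrite("pics/a3.png",cv2.resize(d["frame"][150:250,205:335,::-1],None,fx=6,fy=6,interpolation=2))
E
```

```text
t 3.03 p [570.4 -71.3  88.8] F [ 0.4  0.2 -0.3] w 39.5 x [0.974 0.228 0.013] y [ 0.228 -0.974  0.003] z [ 0.013  0.    -1.   ]
[ -3.4 -15.2   6.7]
```

View pics/a3.png

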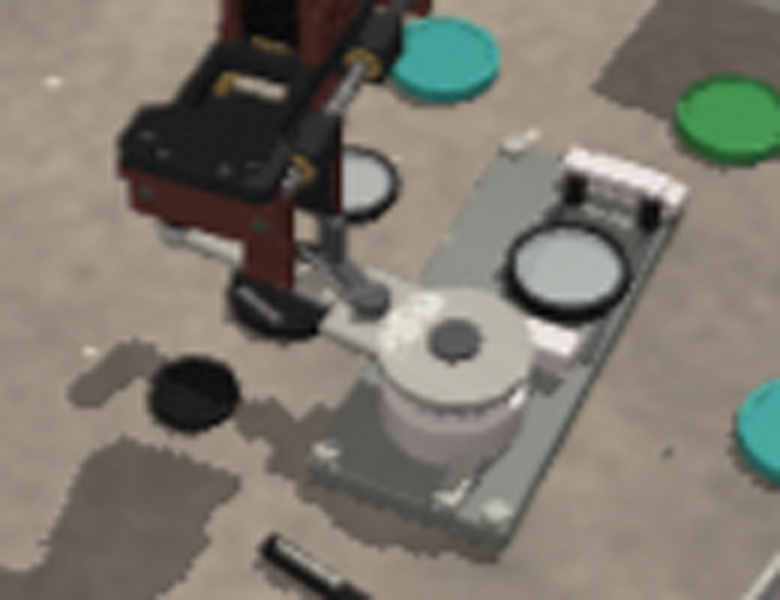

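```bash
cat >> h.py <<'E'
def proj(d,p):
    M=np.linalg.inv(d["cam_to_world"]); q=M[:3,:3]@np.array(p)+M[:3,3]; return np.array([d["cx"]+d["fx"]*q[0]/q[2], d["cy"]+d["fy"]*q[1]/q[2]])
E
python3 - <<'E'
from h import *; from workcell import ctrl,eyes
d=eyes.get_image("scene"); o=ctrl.get_obs(); st(o)
R=Ro.from_rotvec(o["orientation"]).as_matrix()
for n,p in[("nearin",[0,19.7,0]),("farin",[0,-19.7,0]),("farout",[0,-33,0]),("nearout",[0,33,0]),("faredge",[10,-19.7,0])]:
    print(n,np.round((proj(d,o["ee_pos"]+R@np.array(p))-[205,150])*6))
print("tab",np.round((proj(d,[561,-32,97])-[205,150])*6))
im=cv2.resize(d["frame"][165:215,230:280,::-1],None,fx=12,fy=12,interpolation=2); cv2.imwrite("pics/a4.png",im)
d=eyes.get_image("top");cv2.imwrite("pics/a5.png",cv2.resize(d["frame"][145:245,210:310,::-1],None,fx=6,fy=6,interpolation=2))
E
```

```text
t 3.13 p [570.4 -71.5  88.8] F [ 0.5 -0.1  0.3] w 39.5 x [0.974 0.227 0.013] y [ 0.227 -0.974  0.003] z [ 0.013  0.    -1.   ]
nearin [276. 313.]
farin [312. 254.]
farout [324. 235.]
nearout [263. 334.]
faredge [332. 260.]
tab [330. 211.]
```

View pics/a4.png

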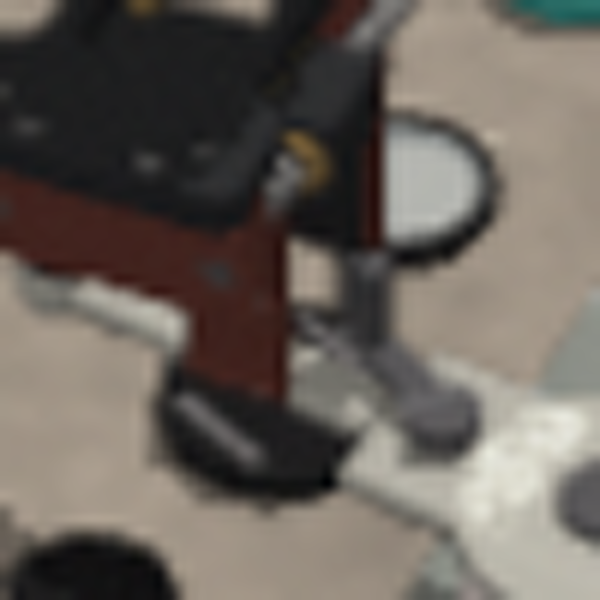

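View pics/a5.png

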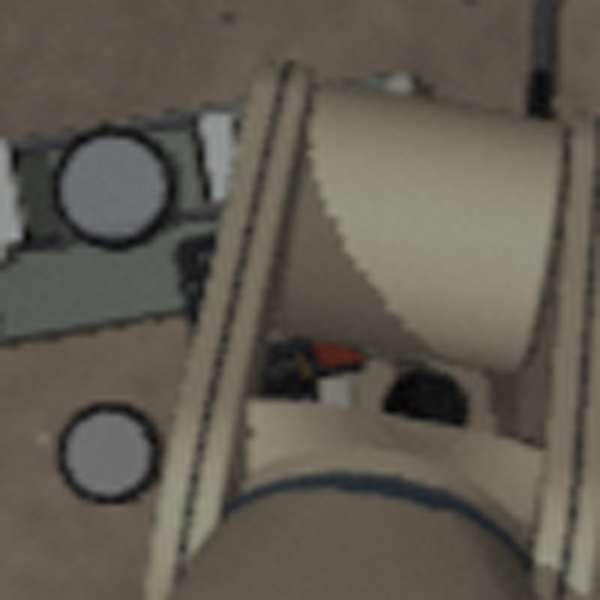

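The visible finger tip sits ~10 mm higher than the TCP predicts: the fingers rise when open, so the far finger passed above the tab without contact (the lever hasn't moved). I'll go back above it, shut the fingers and push with the shut tips.

move_arm:
  deltas:
    - [0,0,-22,0,0,0]
    - [-5,-20,-5,0,0,0]
    - [-5,-25,0,0,0,0]
    - [-2,-22,0,0,0,0]
    - [0,0,0,0,0,0]
  hand: 1

```text
t: 3.6
ee_pos: [541.9, -7.3, 115.8]
orientation: [3.121, 0.354, 0.018]
ft_force: [-0.1, -0.2, 0.7]
width: 9.7
```

```bash
python3 - <<'E'
from h import *; from workcell import ctrl,eyes
o=ctrl.get_obs(); st(o); print(tool([561,-32,82],o))
E
```

```text
t 3.6 p [541.9  -7.3 115.8] F [-0.1 -0.2  0.7] w 9.7 x [0.975 0.224 0.012] y [ 0.224 -0.975  0.002] z [ 0.012  0.001 -1.   ]
[12.7 28.3 34. ]
```

move_arm:
  deltas:
    - [7,0,8,0,0,0]
    - [6,0,14,0,0,0]
    - [0,0,9,0,0,0]
    - [0,0,2,0,0,0]

```text
t: 3.93
ee_pos: [557.9, -4.2, 81.7]
orientation: [3.12, 0.359, 0.024]
ft_force: [-0.0, -0.2, 0.1]
width: 0.2
```

```bash
python3 - <<'E'
from h import *; from workcell import ctrl,eyes
d=eyes.get_image("scene"); o=ctrl.get_obs(); st(o); print(tool([561,-32,82],o))
cv2.imwrite("pics/a6.png",cv2.resize(d["frame"][150:250,205:335,::-1],None,fx=6,fy=6,interpolation=2))
print(np.round((proj(d,o["ee_pos"])-[205,150])*6))
E
```

```text
t 3.98 p [557.8  -4.3  81.7] F [ 0.5 -0.8 -1.1] w 0.4 x [0.974 0.227 0.015] y [ 0.227 -0.974  0.003] z [ 0.015  0.    -1.   ]
[-3.1 27.7 -0.3]
[360. 198.]
```

View pics/a6.png

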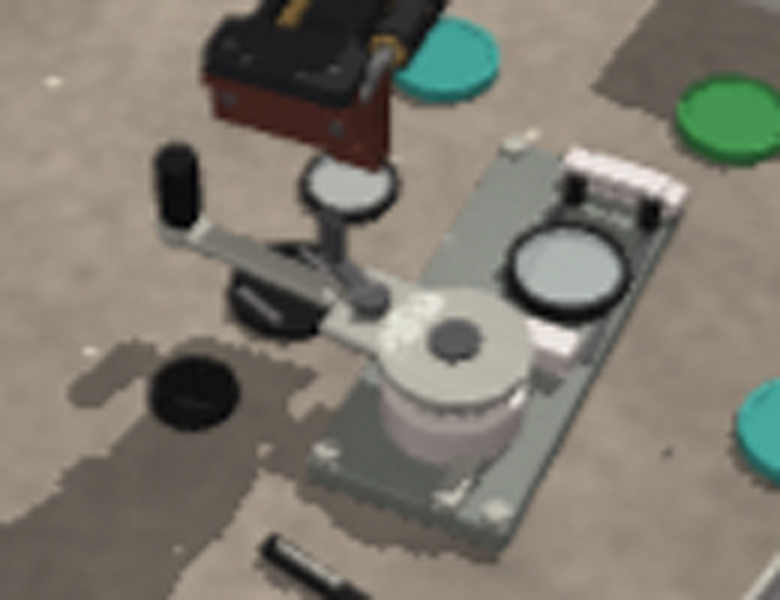

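```bash
python3 - <<'E'
from h import *; from workcell import ctrl,eyes
d=eyes.get_image("scene"); cv2.imwrite("pics/a7.png",cv2.resize(d["frame"][60:220,185:335,::-1],None,fx=5,fy=5,interpolation=2)[:, :])
np.savez("s7.npz",**d); o=ctrl.get_obs()
print((proj(d,o["ee_pos"])-[185,60])*5)
R=d["range_z"]; M=d["cam_to_world"]
# lowest points of gripper: pixels near
uv=np.mgrid[0:384,0:512]
P=np.stack([(uv[1]-d["cx"])/d["fx"]*R,(uv[0]-d["cy"])/d["fy"]*R,R],-1)@M[:3,:3].T+M[:3,3]
for v in range(164,184,2): print(v,[tuple(np.round(P[v,u]).astype(int)) for u in range(240,274,4)])
E
```

```text
[400.13873735 613.91069951]
164 [(np.int64(549), np.int64(-96), np.int64(215)), (np.int64(559), np.int64(-92), np.int64(217)), (np.int64(572), np.int64(-94), np.int64(226)), (np.int64(582), np.int64(-90), np.int64(229)), (np.int64(591), np.int64(-86), np.int64(231)), (np.int64(601), np.int64(-83), np.int64(234)), (np.int64(604), np.int64(-71), np.int64(227)), (np.int64(565), np.int64(-1), np.int64(154)), (np.int64(479), np.int64(141), np.int64(5))]
166 [(np.int64(544), np.int64(-91), np.int64(202)), (np.int64(556), np.int64(-89), np.int64(207)), (np.int64(569), np.int64(-90), np.int64(216)), (np.int64(580), np.int64(-89), np.int64(220)), (np.int64(591), np.int64(-86), np.int64(224)), (np.int64(602), np.int64(-85), np.int64(229)), (np.int64(604), np.int64(-72), np.int64(221)), (np.int64(565), np.int64(0), np.int64(147)), (np.int64(481), np.int64(138), np.int64(0))]
168 [(np.int64(545), np.int64(-92), np.int64(196)), (np.int64(554), np.int64(-87), np.int64(198)), (np.int64(566), np.int64(-87), np.int64(205)), (np.int64(576), np.int64(-83), np.int64(207)), (np.int64(590), np.int64(-85),
[... 2390 characters left out ...]
.int64(43), np.int64(-3)), (np.int64(1021), np.int64(-636), np.int64(861)), (np.int64(482), np.int64(51), np.int64(5)), (np.int64(492), np.int64(59), np.int64(5)), (np.int64(501), np.int64(68), np.int64(3)), (np.int64(512), np.int64(74), np.int64(5)), (np.int64(518), np.int64(87), np.int64(-2))]
182 [(np.int64(445), np.int64(18), np.int64(1)), (np.int64(453), np.int64(27), np.int64(-1)), (np.int64(463), np.int64(35), np.int64(-1)), (np.int64(474), np.int64(41), np.int64(0)), (np.int64(487), np.int64(45), np.int64(5)), (np.int64(497), np.int64(53), np.int64(4)), (np.int64(507), np.int64(59), np.int64(5)), (np.int64(519), np.int64(64), np.int64(8)), (np.int64(520), np.int64(84), np.int64(-7))]
```

View pics/a7.png

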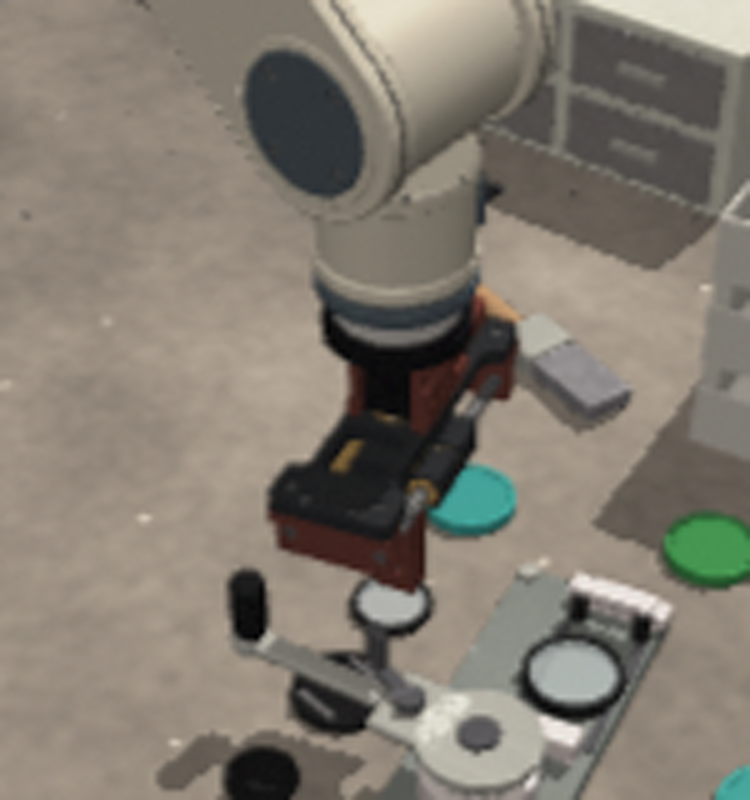

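The depth pixels put the finger bottom at z≈110 above (567,-3), while the TCP reads 82. The missed tab agrees with that, so the tips really sit ~25 mm above the reported TCP. It's safe to lower here (only a flat cap is below), so I'll go down and verify by image.

move_arm:
  deltas:
    - [0,0,8,0,0,0]
    - [0,0,8,0,0,0]
    - [0,0,4,0,0,0]
    - [0,0,0,0,0,0]

```text
t: 4.37
ee_pos: [558.6, -5.7, 60.9]
orientation: [3.12, 0.355, 0.025]
ft_force: [-0.1, -0.5, -0.3]
width: 0.7
```

```bash
cat > tip.py <<'E'
from h import *; from workcell import ctrl,eyes
import sys
def look(name,y0=150,y1=250,x0=205,x1=335,s=6,cam="scene"):
    d=eyes.get_image(cam); o=ctrl.get_obs(); st(o)
    cv2.imwrite(f"pics/{name}.png",cv2.resize(d["frame"][y0:y1,x0:x1,::-1],None,fx=s,fy=s,interpolation=2))
    R=d["range_z"]; M=d["cam_to_world"]; uv=np.mgrid[0:384,0:512]
    P=np.stack([(uv[1]-d["cx"])/d["fx"]*R,(uv[0]-d["cy"])/d["fy"]*R,R],-1)@M[:3,:3].T+M[:3,3]
    return d,o,P
E
python3 - <<'E'
from tip import *
d,o,P=look("b1"); print(tool([561,-32,82],o))
e=o["ee_pos"]; m=(abs(P[...,0]-e[0])<22)&(abs(P[...,1]-e[1])<22)&(P[...,2]>40)&(P[...,2]<160)
idx=np.argwhere(m); print(m.sum(),np.round(np.sort(P[m][:,2])[:12]))
k=P[m][:,2].argsort()[:8]; print(idx[k].tolist(),np.round(P[m][k]).tolist())
E
```

```text
t 4.42 p [558.6  -5.6  61.1] F [ 0.4 -0.4  0.4] w 0.1 x [0.974 0.225 0.016] y [ 0.225 -0.974  0.003] z [ 0.016  0.    -1.   ]
[ -3.3  26.3 -20.8]
72 [64. 90. 91. 93. 93. 94. 94. 95. 95. 95. 96. 96.]
[[194, 266], [181, 269], [184, 267], [181, 268], [183, 267], [183, 264], [182, 260], [182, 261]] [[575.0, -23.0, 64.0], [567.0, 2.0, 90.0], [570.0, -12.0, 91.0], [567.0, -2.0, 93.0], [569.0, -11.0, 93.0], [563.0, -16.0, 94.0], [552.0, -20.0, 94.0], [554.0, -19.0, 95.0]]
```

View pics/b1.png

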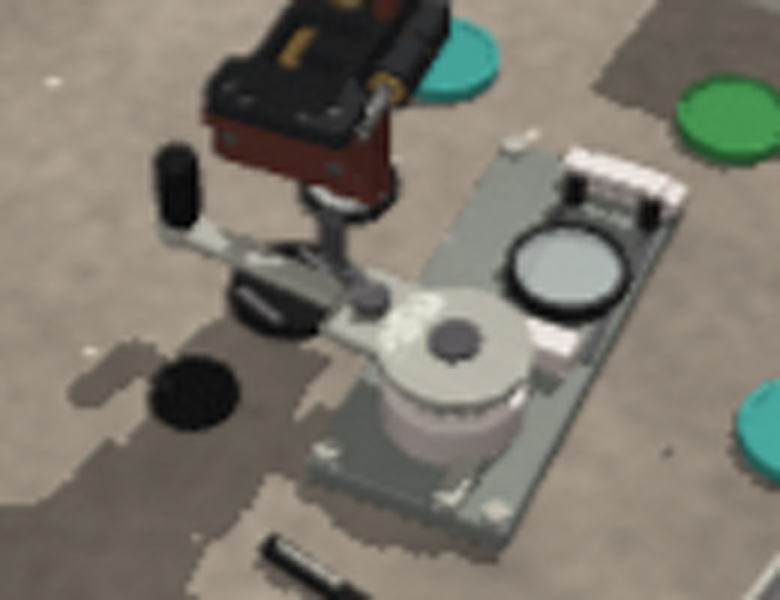

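With TCP 61 the tip reads ≈90 by depth, so the offset is ~+29 mm, consistent with before. I'll lower to a reading of ~52 (tip ~80) and then push the tab.

move_arm:
  deltas:
    - [3,0,6,0,0,0]
    - [0,0,3,0,0,0]
    - [0,4,0,0,0,0]
    - [0,2,0,0,0,0]

```text
t: 4.75
ee_pos: [563.8, -10.8, 51.8]
orientation: [3.12, 0.356, 0.027]
ft_force: [-0.6, 0.2, -0.3]
width: 0.6
```

move_arm:
  deltas:
    - [0,2,0,0,0,0]
    - [0,2,0.5,0,0,0]

```text
t: 4.92
ee_pos: [564.9, -15.1, 51.4]
orientation: [3.12, 0.356, 0.027]
ft_force: [-1.5, 1.7, 1.0]
width: 0.2
```

move_arm:
  deltas:
    - [0,2.5,0.5,0,0,0]
    - [0,2.5,0.5,0,0,0]

```text
t: 5.08
ee_pos: [565.9, -20.1, 50.6]
orientation: [3.12, 0.355, 0.026]
ft_force: [-1.1, 1.8, 1.0]
width: 0.5
```

```bash
python3 - <<'E'
from tip import *
d,o,P=look("b2"); print(tool([561,-32,82],o))
E
```

```text
t 5.13 p [566.  -20.5  50.6] F [-0.8  1.2 -0.1] w 0.7 x [0.974 0.225 0.017] y [ 0.225 -0.974  0.003] z [ 0.017  0.001 -1.   ]
[ -6.9  10.1 -31.5]
```

View pics/b2.png

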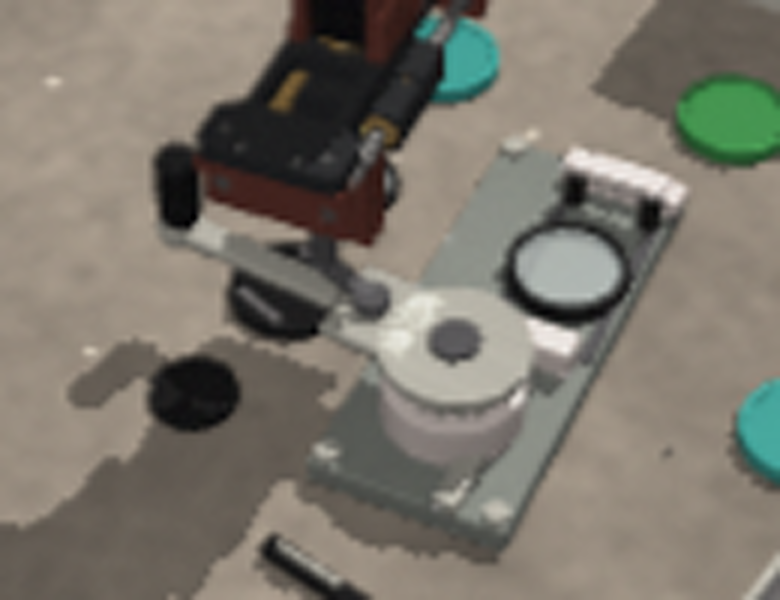

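The tab is moving (now ~(325,250)) and the handle is still, with a push of ~2 N. About 17 mm remain.

move_arm:
  deltas:
    - [0,2.5,0,0,0,0]
    - [0,2.5,0,0,0,0]
    - [0,2.5,0,0,0,0]

```text
t: 5.38
ee_pos: [566.7, -27.9, 50.4]
orientation: [3.121, 0.355, 0.023]
ft_force: [-1.1, 2.7, 1.6]
width: 0.7
```

move_arm:
  deltas:
    - [0,2,0,0,0,0]
    - [0,2,0,0,0,0]
    - [0,1.5,0,0,0,0]

```text
t: 5.63
ee_pos: [567.1, -34.0, 50.2]
orientation: [-3.121, -0.355, -0.021]
ft_force: [-1.6, 1.8, 1.4]
width: 0.5
```

```bash
python3 - <<'E'
from tip import *
d,o,P=look("b3"); print(tool([563.7,-57.3,82],o))
E
```

```text
t 5.68 p [567.2 -34.2  50.2] F [-0.8  0.7  0.7] w 0.4 x [0.974 0.224 0.013] y [ 0.224 -0.975  0.001] z [ 0.013  0.002 -1.   ]
[ -8.2  21.8 -31.9]
```

View pics/b3.png

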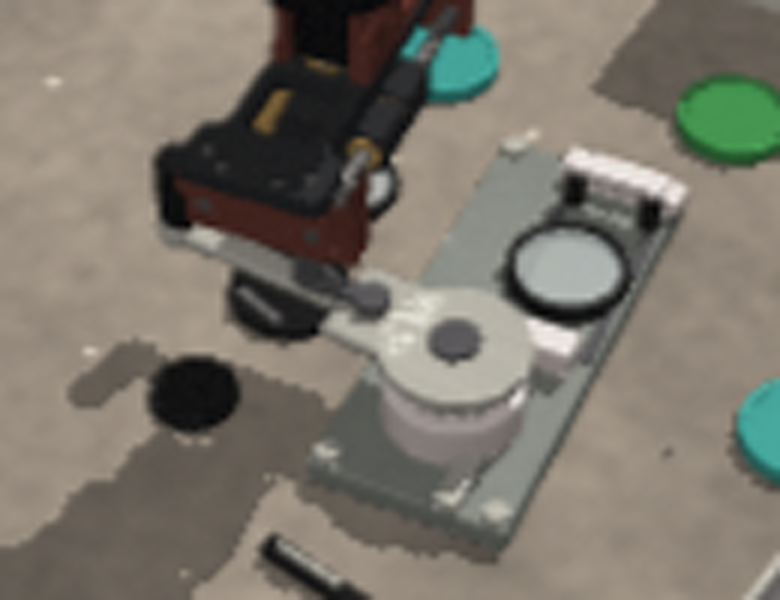

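move_arm:
  deltas:
    - [-1.5,1.5,0,0,0,0]
    - [-1.5,1.5,0,0,0,0]

```text
t: 5.85
ee_pos: [566.7, -37.7, 50.5]
orientation: [-3.121, -0.355, -0.026]
ft_force: [1.5, 3.4, -0.4]
width: 0.7
```

move_arm:
  deltas:
    - [0,1.5,0,0,0,0]
    - [0,1,0,0,0,0]

```text
t: 6.02
ee_pos: [567.4, -40.3, 50.5]
orientation: [-3.121, -0.355, -0.027]
ft_force: [-0.1, 3.3, -1.6]
width: 0.3
```

```bash
python3 - <<'E'
from tip import *
d,o,P=look("b4"); print(tool([563.7,-57.3,82],o))
E
```

```text
t 6.07 p [567.4 -40.4  50.5] F [-0.3  3.2  0.2] w 0.4 x [0.974 0.224 0.017] y [ 0.224 -0.975  0.002] z [ 0.017  0.002 -1.   ]
[ -6.9  15.7 -31.6]
```

View pics/b4.png

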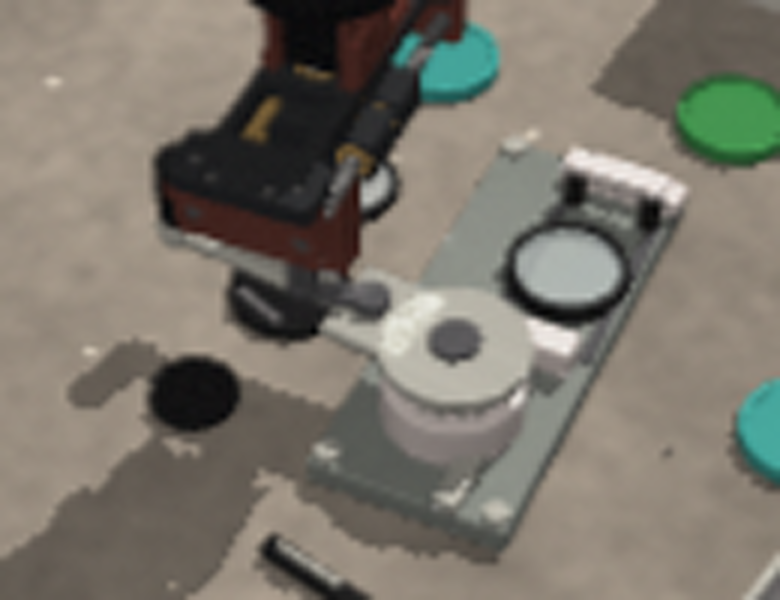

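move_arm:
  deltas:
    - [0,1.5,0,0,0,0]
    - [0,1,0,0,0,0]

```text
t: 6.23
ee_pos: [568.0, -42.6, 50.5]
orientation: [-3.121, -0.354, -0.027]
ft_force: [-0.2, 4.2, -0.9]
width: 0.1
```

```bash
python3 - <<'E'
from tip import *
d,o,P=look("b5",165,225,225,305,9)
lp=knob(-.1,44)
for j in(0.2,.3,.42,.5):
    a=np.pi+YAW-.1+j; q=lp+32*np.array([np.cos(a),np.sin(a)]); print(j,[np.round((proj(d,[*q,z])-[225,165])*9) for z in (76,97)], tool([*q,50],o))
E
```

```text
t 6.28 p [568.  -42.7  50.5] F [0.2 3.5 0.5] w 0.4 x [0.974 0.224 0.017] y [ 0.224 -0.975  0.001] z [ 0.017  0.003 -1.   ]
0.2 [array([278., 266.]), array([277., 218.])] [-8.7  6.5  0.3]
0.3 [array([275., 273.]), array([274., 225.])] [-8.4  9.7  0.4]
0.42 [array([272., 282.]), array([271., 234.])] [-7.5 13.4  0.4]
0.5 [array([272., 288.]), array([270., 240.])] [-6.7 15.8  0.4]
```

View pics/b5.png

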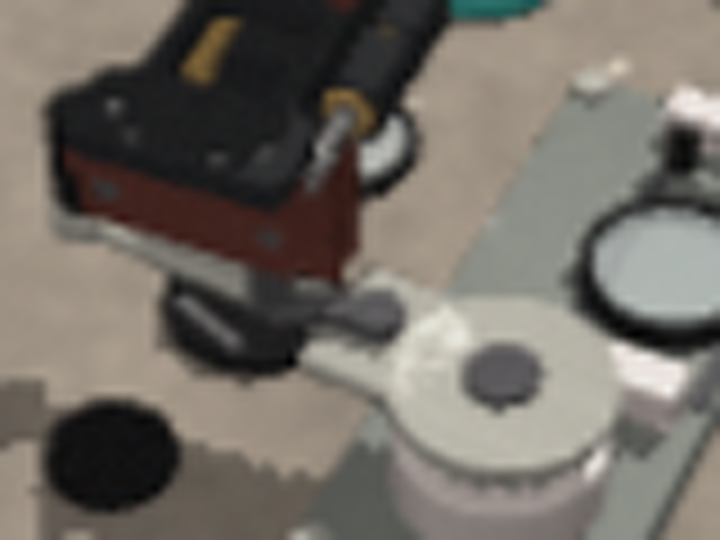

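move_arm:
  deltas:
    - [0,1.5,0,0,0,0]
    - [0,1,0,0,0,0]

```text
t: 6.45
ee_pos: [568.5, -44.9, 50.5]
orientation: [-3.12, -0.354, -0.027]
ft_force: [-0.1, 5.2, -0.9]
width: 0.2
```

move_arm:
  deltas:
    - [0,-4,0,0,0,0]
    - [0,-8,0,0,0,0]
    - [0,-10,-10,0,0,0]
    - [-10,-10,-25,0,0,0]
    - [-20,0,-25,0,0,0]
  hand: 0.1

```text
t: 6.87
ee_pos: [530.4, -19.6, 108.5]
orientation: [3.121, 0.354, 0.02]
ft_force: [0.3, -0.3, 0.3]
width: 30.2
```

move_arm:
  deltas:
    - [-30,10,-10,0,0,0]
    - [-30,10,0,0,0,0]
    - [0,0,0,0,0,0]

```text
t: 7.12
ee_pos: [474.6, -51.1, 124.2]
orientation: [3.117, 0.362, 0.03]
ft_force: [-1.0, 0.1, -0.4]
width: 39.7
```

```bash
python3 - <<'E'
from tip import *
d,o,P=look("b6"); 
d2=eyes.get_image("top"); cv2.imwrite("pics/b6t.png",cv2.resize(d2["frame"][145:245,210:310,::-1],None,fx=6,fy=6,interpolation=2))
for j in(-.1,0,.1,.2): print(j,knob(j),tool([*knob(j),100],o))
print(np.round((proj(d,[*knob(-.1),109])-[205,150])*6),np.round((proj(d,[*knob(0),109])-[205,150])*6))
E
```

```text
t 7.17 p [477.5 -50.7 124.9] F [ 1.3 -0.5  0.5] w 39.7 x [0.973 0.229 0.022] y [ 0.229 -0.974  0.007] z [ 0.023 -0.002 -1.   ]
-0.1 [486.08042529 -51.1829698 ] [ 7.7  2.3 25. ]
0 [488.1430017  -66.03417651] [ 6.3 17.2 25.1]
0.1 [491.67792054 -80.60527501] [ 6.4 32.2 25.2]
0.2 [496.64986205 -94.75067568] [ 8.  47.1 25.4]
[175. 148.] [158. 168.]
```

View pics/b6.png

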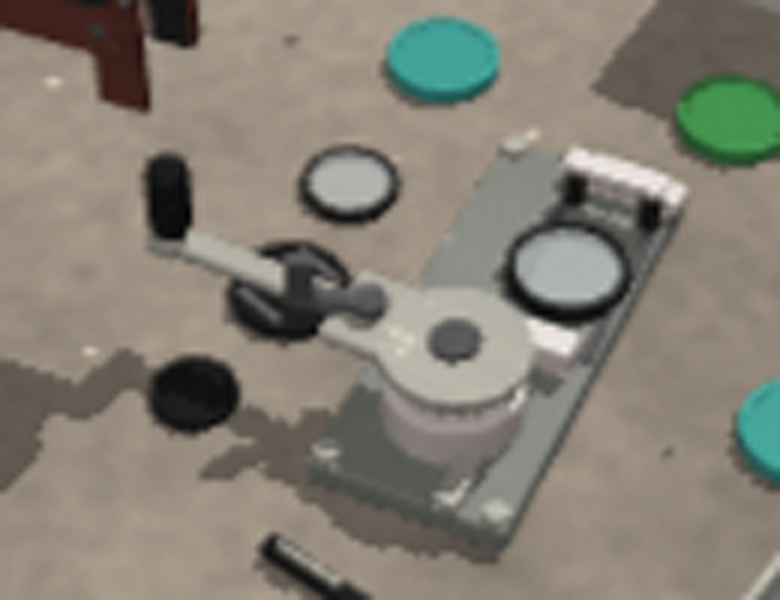

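View pics/b6t.png

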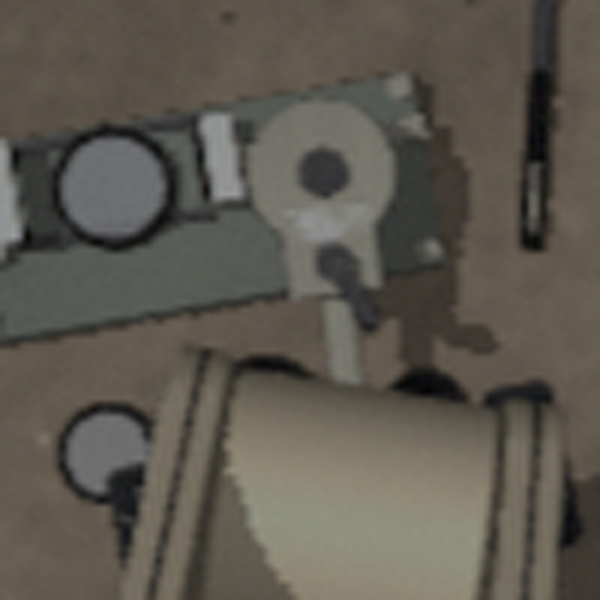

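The lever now points to the clamping side. In the top crop it runs from pivot (335,262) to tab (370,325), about +0.40 rad from the handle. The handle barely moved (joint ≈ -0.05). Next, straddle the knob.

```bash
python3 - <<'E'
from tip import *
o=ctrl.get_obs(); print(tool([*knob(-.055),47],o),knob(-.055))
E
```

```text
[ 3.9  8.4 77.9] [486.82472052 -57.89123607]
```

move_arm:
  deltas:
    - [3,5,5,0.02,0.02,0]
    - [2,4,15,0,0,0]
    - [0,0,10,0,0,0]
    - [0,0,0,0,0,0]

```text
t: 7.55
ee_pos: [492.9, -56.0, 96.2]
orientation: [-3.103, -0.363, -0.077]
ft_force: [-0.1, 0.3, -0.6]
width: 39.7
```

```bash
python3 - <<'E'
from tip import *
d,o,P=look("c1",110,230,185,315,5); print(tool([*knob(-.055),47],o))
E
```

```text
t 7.6 p [493.3 -56.   96.8] F [ 0.   0.5 -0.5] w 39.5 x [0.972 0.231 0.051] y [ 0.231 -0.973 -0.011] z [ 0.048  0.022 -0.999]
[-9.3  0.9 49.4]
```

View pics/c1.png

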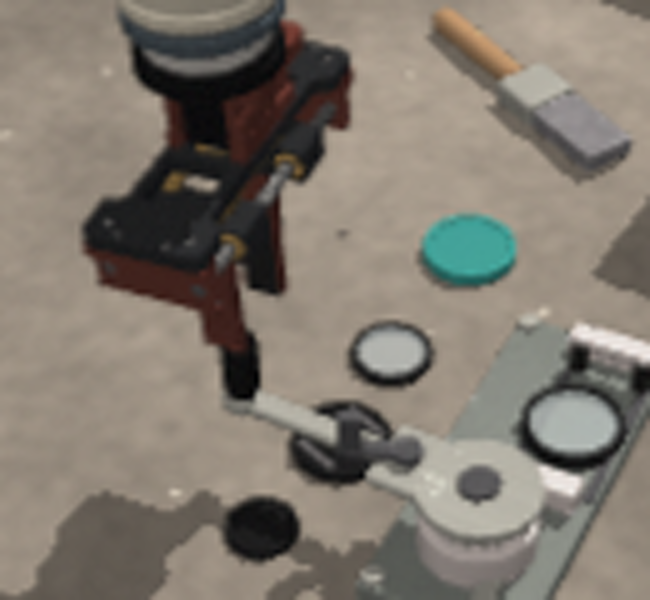

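move_arm:
  deltas:
    - [-5,0,0,-0.011,-0.05,0]
    - [-4,0,0,0,0,0]
    - [0,0,0,0,0,0]

```text
t: 7.85
ee_pos: [484.8, -56.9, 96.5]
orientation: [3.119, 0.368, -0.001]
ft_force: [-0.1, -0.2, -0.8]
width: 39.5
```

```bash
python3 - <<'E'
from tip import *
o=ctrl.get_obs();st(o); print(tool([*knob(-.055),47],o))
E
```

```text
t 7.85 p [484.8 -56.9  96.5] F [-0.1 -0.2 -0.8] w 39.5 x [ 0.973  0.233 -0.001] y [ 0.233 -0.973  0.   ] z [-0.001 -0.001 -1.   ]
[ 1.7  1.4 49.5]
```

move_arm:
  deltas:
    - [1,1,10,0,0,0]
    - [0,0,10,0,0,0]
    - [0,0,8,0,0,0]

```text
t: 8.1
ee_pos: [488.1, -57.3, 68.5]
orientation: [3.119, 0.37, 0.01]
ft_force: [-0.4, -0.3, 0.2]
width: 39.6
```

```bash
python3 - <<'E'
from tip import *
d,o,P=look("c2",110,230,185,315,5); print(tool([*knob(-.055),47],o))
E
```

```text
t 8.15 p [486.9 -57.2  67.1] F [-1.6  0.9 -1.1] w 39.5 x [0.972 0.234 0.004] y [ 0.234 -0.972  0.001] z [ 0.004  0.    -1.   ]
[-0.4  0.7 20.1]
```

View pics/c2.png

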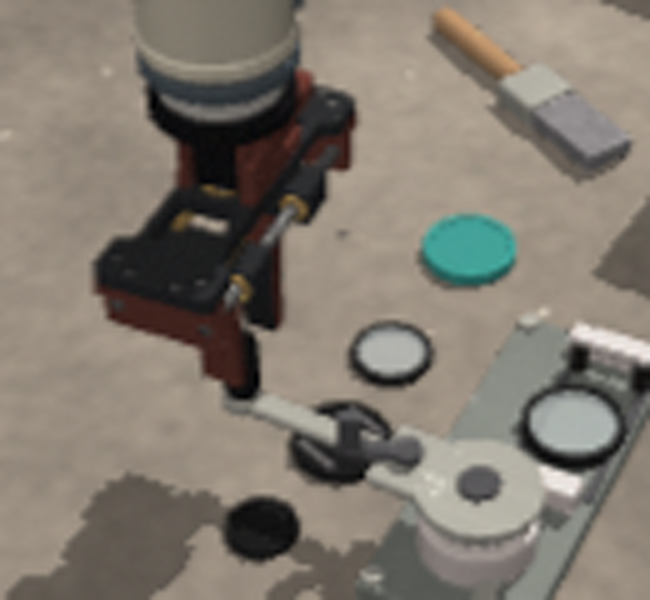

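The knob at (245,370) stands between the two fingers. I'll lower further and narrow the window without gripping.

move_arm:
  deltas:
    - [0,0,8,0,0,0]
    - [0,0,7,0,0,0]
    - [0,0,2,0,0,0]

```text
t: 8.4
ee_pos: [486.0, -57.2, 47.3]
orientation: [-3.119, -0.369, -0.003]
ft_force: [0.2, -0.7, -0.7]
width: 39.7
```

move_arm:
  deltas:
    - [0,0,0,0,0,0]
    - [0,0,0,0,0,0]
    - [0,0,0,0,0,0]
  hand: 0.36

```text
t: 8.65
ee_pos: [485.2, -57.3, 46.0]
orientation: [-3.119, -0.368, 0.0]
ft_force: [0.5, -0.4, 0.5]
width: 28.1
```

```bash
python3 - <<'E'
from tip import *
d,o,P=look("c3",110,230,185,315,5); print(tool([*knob(-.055),47],o))
E
```

```text
t 8.7 p [485.3 -57.2  46.1] F [0.9 0.5 0.4] w 28.4 x [0.973 0.233 0.   ] y [ 0.233 -0.973 -0.001] z [-0.     0.001 -1.   ]
[ 1.3  1.  -0.9]
```

View pics/c3.png

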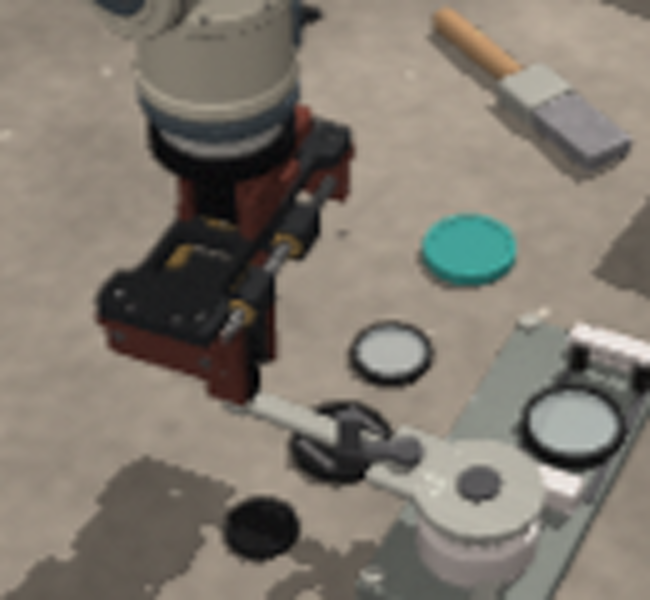

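```bash
cat >> h.py <<'E'
def jof(o,lead=0):
    R=Ro.from_rotvec(o["orientation"]).as_matrix(); p=o["ee_pos"][:2]-PIV
    r=np.hypot(*p); a=np.arctan2(-p[1],-p[0])-YAW; t=np.array([np.sin(a+YAW),-np.cos(a+YAW)]) # dir of +j motion
    rad=-np.array([np.cos(a+YAW),np.sin(a+YAW)])
    F=o["ft_force"][:2]; yawerr=np.arctan2(R[1,0],R[0,0])-YAW-a
    print("t",round(float(o["t"]),2),"jTCP",round(a,3),"j",round(a-lead/150,3),"r",round(r,1),"z",round(o["ee_pos"][2],1),"pull+",round(-F@t,2),"radialF",round(F@rad,2),"yawerr",round(yawerr,3)); return a
def plan(o,js,z=47,r=150,maxturn=0.11):
    R=Ro.from_rotvec(o["orientation"]).as_matrix(); p=o["ee_pos"].copy()
    for j in js:
        q=np.array([*knob(j,r),z]); a=YAW+j
        Rt=np.array([[np.cos(a),np.sin(a),0],[np.sin(a),-np.cos(a),0],[0,0,-1]]).T
        Rt=np.column_stack([[np.cos(a),np.sin(a),0],[np.sin(a),-np.cos(a),0],[0,0,-1]])
        rv=Ro.from_matrix(R.T@Rt).as_rotvec(); n=abs(rv).max(); rv*=min(1,maxturn/n) if n>0 else 1
        print(np.round(R.T@(q-p),1).tolist(),np.round(rv,3).tolist())
        R=R@Ro.from_rotvec(rv).as_matrix(); p=q
E
python3 - <<'E'
from h import *; from workcell import ctrl
o=ctrl.get_obs(); a=jof(o); print(o["qpos"]); plan(o,[-.1,-.15,-.2,-.25])
E
```

```text
t 8.7 jTCP -0.061 j -0.061 r 151.4 z 46.1 pull+ 0.43 radialF -0.93 yawerr 0.107
[-1.42489461e-01  4.64003492e-01  2.01647170e+00  1.67776942e-03
  6.61293860e-01  1.19210058e+00]
[2.2, -5.7, -0.9] [-0.001, -0.0, 0.11]
[0.5, -7.5, 0.0] [-0.0, -0.0, 0.087]
[0.2, -7.5, -0.0] [-0.0, 0.0, 0.05]
[0.2, -7.5, -0.0] [-0.0, 0.0, 0.05]
```

move_arm:
  deltas:
    - [2,-5.5,-1,0,0,0.11]
    - [0.5,-7,0,0,0,0.08]
    - [0.2,-7,0,0,0,0.05]
    - [0.2,-7,0,0,0,0.05]

```text
t: 9.03
ee_pos: [486.8, -31.9, 48.0]
orientation: [3.139, -0.106, 0.004]
ft_force: [-0.5, -2.3, -2.6]
width: 27.7
```

```bash
python3 - <<'E'
from h import *; from workcell import ctrl
o=ctrl.get_obs(); a=jof(o,-3); plan(o,[a-.05,a-.1,a-.15,a-.2])
E
```

```text
t 9.03 jTCP -0.229 j -0.209 r 148.9 z 48.0 pull+ -2.3 radialF 0.4 yawerr -0.027
[-1.2, -7.5, 1.0] [0.001, -0.003, 0.023]
[0.2, -7.5, 0.0] [0.0, -0.0, 0.05]
[0.2, -7.5, 0.0] [0.0, -0.0, 0.05]
[0.2, -7.5, 0.0] [-0.0, -0.0, 0.05]
```

Pull ≈ 2.3 N on the return stroke: it free-wheels. Continuing back.

move_arm:
  deltas:
    - [-1,-7.5,1,0,0,0.025]
    - [0.2,-7.5,0,0,0,0.05]
    - [0.2,-7.5,0,0,0,0.05]
    - [0.2,-7.5,0,0,0,0.05]

```text
t: 9.37
ee_pos: [490.8, -2.4, 48.2]
orientation: [3.114, -0.393, 0.008]
ft_force: [0.1, -3.0, -2.8]
width: 28.0
```

```bash
python3 - <<'E'
from h import *; from workcell import ctrl
o=ctrl.get_obs(); a=jof(o,-3); plan(o,[a-.05,a-.1,a-.13,a-.2])
E
```

```text
t 9.37 jTCP -0.429 j -0.409 r 149.0 z 48.2 pull+ -2.87 radialF -0.84 yawerr -0.01
[-0.9, -7.5, 1.2] [0.002, -0.005, 0.04]
[0.2, -7.5, -0.0] [-0.0, 0.0, 0.05]
[0.1, -4.5, -0.0] [0.0, 0.0, 0.03]
[0.4, -10.5, -0.0] [-0.0, -0.0, 0.07]
```

move_arm:
  deltas:
    - [-0.8,-7.5,1,0,0,0.04]
    - [0.2,-7.5,0,0,0,0.05]
    - [0.2,-6,0,0,0,0.04]

```text
t: 9.62
ee_pos: [496.5, 17.8, 48.1]
orientation: [3.079, -0.605, 0.009]
ft_force: [-1.7, -2.6, -2.6]
width: 27.8
```

move_arm:
  deltas:
    - [-0.3,-2,0.5,0,0,0.02]
    - [0,-2,0,0,0,0.01]

```text
t: 9.78
ee_pos: [497.9, 22.0, 48.1]
orientation: [3.069, -0.654, 0.01]
ft_force: [-1.4, -2.2, -2.3]
width: 28.1
```

```bash
python3 - <<'E'
from h import *; from workcell import ctrl
o=ctrl.get_obs(); a=jof(o,-3); plan(o,[a-.02])
E
```

```text
t 9.78 jTCP -0.599 j -0.579 r 150.2 z 48.1 pull+ -2.56 radialF 0.37 yawerr -0.009
[0.2, -3.0, 1.1] [0.003, -0.007, 0.011]
```

move_arm:
  deltas:
    - [0,-2,0,0,0,0.01]
    - [0,-2,0,0,0,0.01]

```text
t: 9.95
ee_pos: [497.8, 24.8, 48.1]
orientation: [3.06, -0.683, 0.006]
ft_force: [-6.4, -13.9, 2.6]
width: 28.3
```

move_arm:
  deltas:
    - [0,-2,0,0,0,0]
    - [0,-2,0,0,0,0]

```text
t: 10.12
ee_pos: [495.6, 25.5, 47.9]
orientation: [3.054, -0.679, -0.005]
ft_force: [-5.0, -12.1, 4.9]
width: 28.1
```

```bash
python3 - <<'E'
from h import *; from workcell import ctrl
o=ctrl.get_obs(); a=jof(o,-3); plan(o,[a-.02])
E
```

```text
t 10.12 jTCP -0.614 j -0.594 r 153.6 z 47.9 pull+ -13.09 radialF -0.48 yawerr -0.012
[3.6, -3.1, 0.9] [0.013, 0.0, 0.008]
```

The end stop is reached at joint ≈ -0.59: the force rose sharply to 13 N after a steady ~2.5 N. I'll back off and check that the jaw stayed put.

move_arm:
  deltas:
    - [3,2,0,0,0,0]
    - [0,2,0.5,0,0,0]

```text
t: 10.28
ee_pos: [496.7, 20.1, 47.9]
orientation: [3.054, -0.679, -0.004]
ft_force: [-0.2, 0.5, -0.1]
width: 28.0
```

```bash
python3 - <<'E'
from tip import *
d,o,P=look("d1",130,250,195,325,6); a=jof(o,3); plan(o,[a+.03,a+.06,a+.09,a+.12])
E
```

```text
t 10.33 p [496.2  20.   47.8] F [ 0.2 -0.9 -0.4] w 27.9 x [ 0.906 -0.424 -0.   ] y [-0.424 -0.906  0.014] z [-0.006 -0.012 -1.   ]
t 10.33 jTCP -0.582 j -0.602 r 150.9 z 47.8 pull+ -0.71 radialF -0.53 yawerr -0.043
[1.2, 4.4, 0.8] [0.014, 0.001, -0.073]
[0.1, 4.5, 0.0] [0.0, 0.0, -0.03]
[0.1, 4.5, 0.0] [-0.0, -0.0, -0.03]
[0.1, 4.5, 0.0] [0.0, 0.0, -0.03]
```

View pics/d1.png

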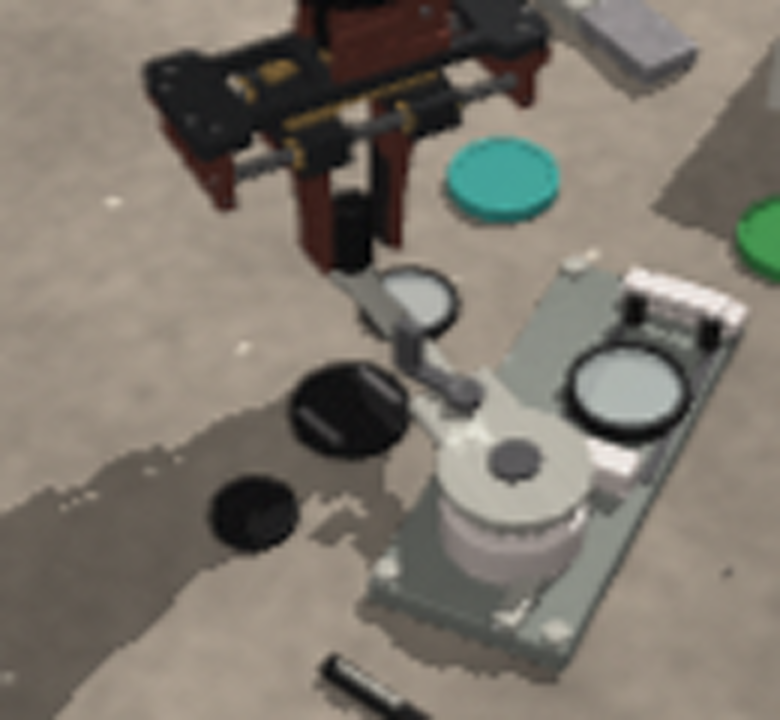

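The handle is at its back stop, the knob stands between the fingers at (350,225), and the jaw at (612,460) hasn't moved. First clamping stroke:

move_arm:
  deltas:
    - [1,4.5,0.8,0.01,0,-0.07]
    - [0,5,0,0,0,-0.03]
    - [0,5,0,0,0,-0.03]
    - [0,5,0,0,0,-0.035]
    - [0,5,0,0,0,-0.035]

```text
t: 10.75
ee_pos: [491.8, -1.7, 47.6]
orientation: [-3.119, 0.362, -0.007]
ft_force: [0.8, 2.4, -2.7]
width: 28.2
```

```bash
python3 - <<'E'
from h import *; from workcell import ctrl
o=ctrl.get_obs(); a=jof(o,3); plan(o,[a+.04,a+.08,a+.12,a+.16])
E
```

```text
t 10.75 jTCP -0.435 j -0.455 r 148.2 z 47.6 pull+ 2.49 radialF -0.24 yawerr 0.016
[-1.7, 6.0, 0.6] [-0.002, -0.004, -0.024]
[0.1, 6.0, 0.0] [0.0, 0.0, -0.04]
[0.1, 6.0, 0.0] [0.0, 0.0, -0.04]
[0.1, 6.0, 0.0] [0.0, 0.0, -0.04]
```

move_arm:
  deltas:
    - [-1.5,5,0.6,0,0,-0.02]
    - [0,5,0,0,0,-0.035]
    - [0,5,0,0,0,-0.035]
    - [0,5,0,0,0,-0.035]

```text
t: 11.08
ee_pos: [488.3, -19.7, 47.4]
orientation: [-3.133, 0.159, -0.014]
ft_force: [0.5, 4.0, -3.0]
width: 27.8
```

```bash
python3 - <<'E'
from h import *; from workcell import ctrl
o=ctrl.get_obs(); a=jof(o,3); plan(o,[a+.04,a+.08,a+.12,a+.16])
E
```

```text
t 11.08 jTCP -0.312 j -0.332 r 148.3 z 47.4 pull+ 4.02 radialF -0.03 yawerr 0.022
[-1.7, 6.0, 0.3] [-0.005, -0.008, -0.018]
[0.1, 6.0, 0.0] [0.0, 0.0, -0.04]
[0.1, 6.0, 0.0] [-0.0, -0.0, -0.04]
[0.1, 6.0, 0.0] [0.0, 0.0, -0.04]
```

move_arm:
  deltas:
    - [-1.5,5,0.4,0,0,-0.015]
    - [0,5,0,0,0,-0.035]
    - [0,5,0,0,0,-0.035]
    - [0,5,0,0,0,-0.035]

```text
t: 11.42
ee_pos: [486.7, -35.7, 47.2]
orientation: [-3.13, -0.032, -0.018]
ft_force: [0.7, 9.2, 0.1]
width: 28.5
```

```bash
python3 - <<'E'
from h import *; from workcell import ctrl
o=ctrl.get_obs(); a=jof(o,3); plan(o,[a+.04,a+.08,a+.12,a+.16])
E
```

```text
t 11.42 jTCP -0.203 j -0.223 r 148.8 z 47.2 pull+ 9.17 radialF -0.54 yawerr 0.036
[-1.3, 6.0, 0.1] [-0.011, -0.012, -0.004]
[0.1, 6.0, 0.0] [-0.0, 0.0, -0.04]
[0.1, 6.0, 0.0] [0.0, 0.0, -0.04]
[0.1, 6.0, 0.0] [0.0, 0.0, -0.04]
```

The ratchet bites and drives the jaw at ~9 N. Continuing.

move_arm:
  deltas:
    - [-1,5,0.2,-0.01,-0.01,0]
    - [0,5,0,0,0,-0.03]
    - [0,5,0,0,0,-0.03]
    - [0,5,0,0,0,-0.03]
    - [0,5,0,0,0,-0.03]

```text
t: 11.83
ee_pos: [486.1, -54.2, 47.1]
orientation: [-3.122, -0.222, -0.001]
ft_force: [-1.0, 9.0, 2.5]
width: 28.4
```

```bash
python3 - <<'E'
from h import *; from workcell import ctrl
o=ctrl.get_obs(); a=jof(o,3); plan(o,[a+.04,a+.08,a+.12,a+.16])
E
```

```text
t 11.83 jTCP -0.08 j -0.1 r 150.3 z 47.1 pull+ 9.1 radialF 0.06 yawerr 0.034
[0.2, 6.0, -0.0] [-0.011, -0.001, -0.006]
[0.1, 6.0, 0.0] [0.0, 0.0, -0.04]
[0.1, 6.0, -0.0] [-0.0, -0.0, -0.04]
[0.1, 6.0, -0.0] [0.0, 0.0, -0.04]
```

move_arm:
  deltas:
    - [0,6,0,-0.01,0,-0.01]
    - [0,6,0,0,0,-0.04]
    - [0,6,0,0,0,-0.04]
    - [0,6,0,0,0,-0.04]
    - [0,6,0,0,0,-0.04]

```text
t: 12.25
ee_pos: [489.1, -76.7, 47.0]
orientation: [-3.09, -0.492, 0.004]
ft_force: [-2.4, 8.5, 3.0]
width: 28.6
```

```bash
python3 - <<'E'
from h import *; from workcell import ctrl
o=ctrl.get_obs(); a=jof(o,3); plan(o,[a+.04,a+.08,a+.12,a+.16])
E
```

```text
t 12.25 jTCP 0.071 j 0.051 r 151.4 z 47.0 pull+ 8.85 radialF 0.17 yawerr 0.058
[1.2, 6.1, -0.0] [-0.013, 0.0, 0.018]
[0.1, 6.0, 0.0] [0.0, -0.0, -0.04]
[0.1, 6.0, -0.0] [-0.0, 0.0, -0.04]
[0.1, 6.0, -0.0] [0.0, 0.0, -0.04]
```

move_arm:
  deltas:
    - [1,6,0,-0.01,0,0]
    - [0.1,6,0,0,0,-0.02]
    - [0.1,6,0,0,0,-0.03]
    - [0.1,6,0,0,0,-0.03]
    - [0.1,6,0,0,0,-0.03]

```text
t: 12.67
ee_pos: [495.9, -97.3, 46.9]
orientation: [-3.053, -0.664, 0.012]
ft_force: [-3.2, 8.0, 5.9]
width: 28.1
```

```bash
python3 - <<'E'
from h import *; from workcell import ctrl
o=ctrl.get_obs(); a=jof(o,3); plan(o,[a+.04,a+.08,a+.12,a+.16])
E
```

```text
t 12.67 jTCP 0.214 j 0.194 r 151.7 z 46.9 pull+ 8.6 radialF -0.14 yawerr 0.027
[1.7, 6.0, -0.2] [-0.018, 0.004, -0.013]
[0.1, 6.0, -0.0] [-0.0, 0.0, -0.04]
[0.1, 6.0, -0.0] [-0.0, -0.0, -0.04]
[0.1, 6.0, -0.0] [-0.0, 0.0, -0.04]
```

move_arm:
  deltas:
    - [1.5,6,-0.5,-0.015,0,-0.02]
    - [0.2,6,0,0,0,-0.04]
    - [0.2,6,0,0,0,-0.04]
    - [0.2,6,0,0,0,-0.04]
    - [0.2,6,0,0,0,-0.04]

```text
t: 13.08
ee_pos: [505.1, -115.1, 46.7]
orientation: [-2.977, -0.943, 0.022]
ft_force: [-4.8, 6.7, 6.9]
width: 28.1
```

```bash
python3 - <<'E'
from h import *; from workcell import ctrl
o=ctrl.get_obs(); a=jof(o,3); plan(o,[a+.04,a+.08,a+.12,a+.16])
E
```

```text
t 13.08 jTCP 0.346 j 0.326 r 151.5 z 46.7 pull+ 8.24 radialF 0.69 yawerr 0.08
[1.2, 6.1, -0.4] [-0.022, 0.008, 0.039]
[0.1, 6.0, 0.0] [0.0, 0.0, -0.04]
[0.1, 6.0, 0.0] [-0.0, -0.0, -0.04]
[0.1, 6.0, 0.0] [-0.0, 0.0, -0.04]
```

move_arm:
  deltas:
    - [1,6,-0.5,-0.01,0,0]
    - [0.2,6,-0.3,0,0,0]
    - [0.2,6,-0.3,0,0,-0.02]
    - [0.2,6,0,0,0,-0.03]

```text
t: 13.42
ee_pos: [512.7, -127.2, 46.5]
orientation: [-2.946, -1.016, 0.034]
ft_force: [-5.5, 7.4, 9.4]
width: 28.1
```

```bash
python3 - <<'E'
from h import *; from workcell import ctrl
o=ctrl.get_obs(); a=jof(o,3); plan(o,[a+.04,a+.08,a+.12,a+.16])
E
```

```text
t 13.42 jTCP 0.44 j 0.42 r 151.8 z 46.5 pull+ 9.19 radialF 0.1 yawerr 0.036
[1.7, 6.0, -0.7] [-0.031, 0.012, -0.004]
[0.1, 6.0, -0.0] [0.0, 0.0, -0.04]
[0.1, 6.0, -0.0] [0.0, 0.0, -0.04]
[0.1, 6.0, -0.0] [0.0, -0.0, -0.04]
```

move_arm:
  deltas:
    - [1,5,-2,-0.03,0.01,0]
    - [0.2,5,-1,0,0,-0.03]
    - [0.2,5,0,0,0,-0.03]
    - [0.2,5,0,0,0,-0.03]

```text
t: 13.75
ee_pos: [517.4, -134.9, 46.8]
orientation: [-2.903, -1.154, 0.024]
ft_force: [-6.1, 6.0, 9.0]
width: 28.0
```

```bash
python3 - <<'E'
from h import *; from workcell import ctrl
o=ctrl.get_obs(); a=jof(o,3); plan(o,[a+.04])
E
```

```text
t 13.75 jTCP 0.499 j 0.479 r 152.8 z 46.8 pull+ 8.52 radialF 0.94 yawerr 0.07
[2.5, 6.2, -0.4] [-0.022, 0.008, 0.029]
```

move_arm:
  deltas:
    - [2,6,-2,-0.02,0,0.02]
    - [0.2,6,-1,0,0,0]
    - [0.2,6,0,0,0,0]

```text
t: 14.0
ee_pos: [522.9, -140.8, 47.0]
orientation: [-2.918, -1.125, 0.032]
ft_force: [-5.6, 7.0, 9.2]
width: 28.3
```

```bash
python3 - <<'E'
from tip import *
d,o,P=look("d2",130,250,195,325,6); a=jof(o,3)
E
```

```text
t 14.05 p [ 523.7 -141.4   47.1] F [-4.6  5.7  3.5] w 28.3 x [ 0.741  0.671 -0.014] y [ 0.671 -0.741 -0.019] z [-0.023  0.005 -1.   ]
t 14.05 jTCP 0.559 j 0.539 r 152.3 z 47.1 pull+ 7.31 radialF -0.46 yawerr -0.011
```

View pics/d2.png

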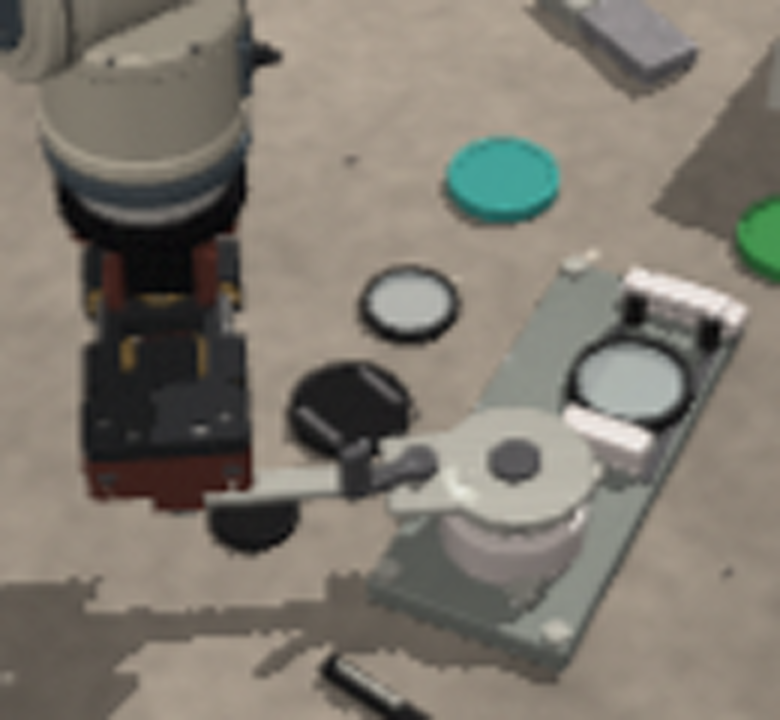

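The jaw has advanced ~16 mm and the pad is now at the filter's edge (~(608,425)), with some gap left to the posts. Return stroke:

move_arm:
  deltas:
    - [2,-6,0,-0.01,0.02,0]
    - [0,-8,0,0,0,0.05]
    - [0.2,-10,0,0,0,0.07]
    - [0.3,-10,0,0,0,0.07]

```text
t: 14.38
ee_pos: [506.2, -113.3, 47.4]
orientation: [-3.019, -0.833, -0.01]
ft_force: [1.3, -1.9, -2.1]
width: 28.1
```

```bash
python3 - <<'E'
from h import *; from workcell import ctrl
o=ctrl.get_obs(); a=jof(o,-3); plan(o,[a-.07,a-.14,a-.21,a-.28,a-.35],48)
E
```

```text
t 14.38 jTCP 0.34 j 0.36 r 149.6 z 47.4 pull+ -2.26 radialF -0.15 yawerr 0.011
[0.1, -10.5, -0.5] [-0.008, -0.008, 0.081]
[0.4, -10.5, 0.0] [0.0, 0.0, 0.07]
[0.4, -10.5, 0.0] [0.0, 0.0, 0.07]
[0.4, -10.5, 0.0] [0.0, 0.0, 0.07]
[0.4, -10.5, 0.0] [0.0, -0.0, 0.07]
```

move_arm:
  deltas:
    - [0.2,-10.5,-0.5,-0.01,-0.01,0.08]
    - [0.4,-10.5,0,0,0,0.07]
    - [0.4,-10.5,0,0,0,0.07]
    - [0.4,-10.5,0,0,0,0.07]
    - [0.4,-10.5,0,0,0,0.07]

```text
t: 14.8
ee_pos: [490.2, -64.1, 48.2]
orientation: [3.126, 0.248, 0.009]
ft_force: [-0.1, -2.0, -2.9]
width: 28.1
```

```bash
python3 - <<'E'
from h import *; from workcell import ctrl
o=ctrl.get_obs(); a=jof(o,-3); plan(o,[a-.07,a-.14,a-.21,a-.28,a-.35],48)
E
```

```text
t 14.8 jTCP -0.01 j 0.01 r 147.6 z 48.2 pull+ -1.98 radialF 0.41 yawerr -0.019
[-2.3, -10.5, 0.1] [0.006, -0.005, 0.051]
[0.4, -10.5, 0.0] [-0.0, 0.0, 0.07]
[0.4, -10.5, -0.0] [0.0, 0.0, 0.07]
[0.4, -10.5, -0.0] [-0.0, -0.0, 0.07]
[0.4, -10.5, -0.0] [0.0, 0.0, 0.07]
```

move_arm:
  deltas:
    - [-2,-10.5,0.2,0.01,0,0.05]
    - [0,-10.5,0,0,0,0.07]
    - [0,-10.5,0,0,0,0.07]
    - [0,-10.5,0,0,0,0.07]
    - [0,-10.5,0,0,0,0.07]

```text
t: 15.22
ee_pos: [487.6, -10.8, 48.4]
orientation: [-3.123, 0.296, -0.012]
ft_force: [-0.6, -3.2, -2.3]
width: 28.2
```

```bash
python3 - <<'E'
from h import *; from workcell import ctrl
o=ctrl.get_obs(); a=jof(o,-3); plan(o,[a-.07,a-.14,a-.21,a-.28,a-.35],48)
E
```

```text
t 15.22 jTCP -0.37 j -0.35 r 150.4 z 48.4 pull+ -3.29 radialF 0.03 yawerr -0.007
[0.7, -10.5, 0.4] [-0.006, -0.007, 0.063]
[0.4, -10.5, 0.0] [-0.0, -0.0, 0.07]
[0.4, -10.5, -0.0] [0.0, 0.0, 0.07]
[0.4, -10.5, -0.0] [-0.0, -0.0, 0.07]
[0.4, -10.5, -0.0] [0.0, 0.0, 0.07]
```

move_arm:
  deltas:
    - [0.5,-10,0.4,0,0,0.06]
    - [0.4,-10,0,0,0,0.07]
    - [0.2,-8,0,0,0,0.05]
    - [0,-3,0,0,0,0.03]

```text
t: 15.55
ee_pos: [497.1, 20.8, 48.3]
orientation: [-3.07, 0.64, -0.013]
ft_force: [-1.0, -2.2, -0.3]
width: 28.0
```

```bash
python3 - <<'E'
from h import *; from workcell import ctrl
o=ctrl.get_obs(); a=jof(o,-3); plan(o,[a-.02],48)
E
```

```text
t 15.55 jTCP -0.59 j -0.57 r 150.4 z 48.3 pull+ -2.4 radialF 0.12 yawerr -0.009
[0.4, -3.0, 0.3] [-0.007, -0.007, 0.011]
```

move_arm:
  deltas:
    - [0,5,0,0,0,-0.05]
    - [0,5,0,0,0,-0.035]
    - [0,6,0,0,0,-0.035]
    - [0,6,0,0,0,-0.04]

```text
t: 15.88
ee_pos: [492.3, 3.4, 48.4]
orientation: [-3.109, 0.384, -0.021]
ft_force: [0.1, 2.9, -1.5]
width: 27.7
```

```bash
python3 - <<'E'
from h import *; from workcell import ctrl
o=ctrl.get_obs(); a=jof(o,3); plan(o,[a+.04,a+.08])
E
```

```text
t 15.88 jTCP -0.47 j -0.49 r 149.1 z 48.4 pull+ 2.83 radialF 0.73 yawerr 0.035
[-1.0, 6.0, 1.4] [-0.01, -0.012, -0.005]
[0.1, 6.0, -0.0] [-0.0, -0.0, -0.04]
```

move_arm:
  deltas:
    - [-1,5,1,-0.01,-0.01,0]
    - [0,5,0,0,0,-0.03]
    - [0,5,0,0,0,-0.035]
    - [0,5,0,0,0,-0.035]

```text
t: 16.22
ee_pos: [488.3, -15.3, 47.7]
orientation: [-3.133, 0.23, -0.005]
ft_force: [-0.5, 2.0, -1.1]
width: 28.2
```

```bash
python3 - <<'E'
from h import *; from workcell import ctrl
o=ctrl.get_obs(); a=jof(o,3); plan(o,[a+.04,a+.08])
E
```

```text
t 16.22 jTCP -0.341 j -0.361 r 148.9 z 47.7 pull+ 1.92 radialF 0.76 yawerr 0.006
[-1.0, 6.0, 0.7] [-0.001, -0.003, -0.034]
[0.1, 6.0, -0.0] [-0.0, 0.0, -0.04]
```

move_arm:
  deltas:
    - [-1,5,0.5,0,0,-0.03]
    - [0,5,0,0,0,-0.035]
    - [0,5,0,0,0,-0.035]
    - [0,5,0,0,0,-0.035]

```text
t: 16.55
ee_pos: [486.7, -34.8, 47.4]
orientation: [-3.141, 0.018, -0.006]
ft_force: [0.7, 4.0, -1.0]
width: 27.7
```

```bash
python3 - <<'E'
from h import *; from workcell import ctrl
o=ctrl.get_obs(); a=jof(o,3); plan(o,[a+.04,a+.08])
E
```

```text
t 16.55 jTCP -0.209 j -0.229 r 148.9 z 47.4 pull+ 3.99 radialF -0.57 yawerr 0.01
[-1.1, 6.0, 0.4] [-0.001, -0.004, -0.03]
[0.1, 6.0, 0.0] [0.0, 0.0, -0.04]
```

move_arm:
  deltas:
    - [-1,5,0.3,0,0,-0.03]
    - [0,5.5,0,0,0,-0.03]
    - [0,5.5,0,0,0,-0.03]
    - [0,5.5,0,0,0,-0.03]

```text
t: 16.88
ee_pos: [486.3, -53.5, 47.2]
orientation: [-3.131, -0.166, -0.003]
ft_force: [-0.7, 8.8, 1.9]
width: 27.9
```

```bash
python3 - <<'E'
from h import *; from workcell import ctrl
o=ctrl.get_obs(); a=jof(o,3); plan(o,[a+.04,a+.08])
E
```

```text
t 16.88 jTCP -0.084 j -0.104 r 150.0 z 47.2 pull+ 8.81 radialF -0.19 yawerr 0.002
[0.1, 6.0, 0.2] [-0.006, -0.002, -0.038]
[0.1, 6.0, 0.0] [0.0, 0.0, -0.04]
```

move_arm:
  deltas:
    - [0.2,5.5,0,0,0,-0.035]
    - [0.2,5.5,0,0,0,-0.035]
    - [0.2,5.5,0,0,0,-0.035]
    - [0.2,5.5,0,0,0,-0.035]

```text
t: 17.22
ee_pos: [487.9, -70.8, 47.1]
orientation: [-3.105, -0.38, 0.007]
ft_force: [-3.4, 8.6, 4.1]
width: 28.6
```

move_arm:
  deltas:
    - [0.3,5.5,0,-0.01,0,-0.03]
    - [0.3,5.5,0,0,0,-0.03]
    - [0.3,5.5,0,0,0,-0.03]

```text
t: 17.47
ee_pos: [490.3, -83.1, 47.1]
orientation: [-3.089, -0.516, 0.015]
ft_force: [-3.0, 9.2, 4.8]
width: 28.7
```

```bash
python3 - <<'E'
from tip import *
d,o,P=look("e1",130,250,195,325,6); a=jof(o,3); plan(o,[a+.03,a+.06])
E
```

```text
t 17.52 p [490.7 -83.7  47.1] F [-2.7  7.2  3.4] w 28.2 x [ 0.945  0.327 -0.008] y [ 0.327 -0.945 -0.011] z [-0.011  0.008 -1.   ]
t 17.52 jTCP 0.118 j 0.098 r 151.8 z 47.1 pull+ 7.69 radialF 0.41 yawerr 0.028
[1.7, 4.5, 0.0] [-0.011, 0.008, -0.002]
[0.1, 4.5, -0.0] [-0.0, -0.0, -0.03]
```

View pics/e1.png

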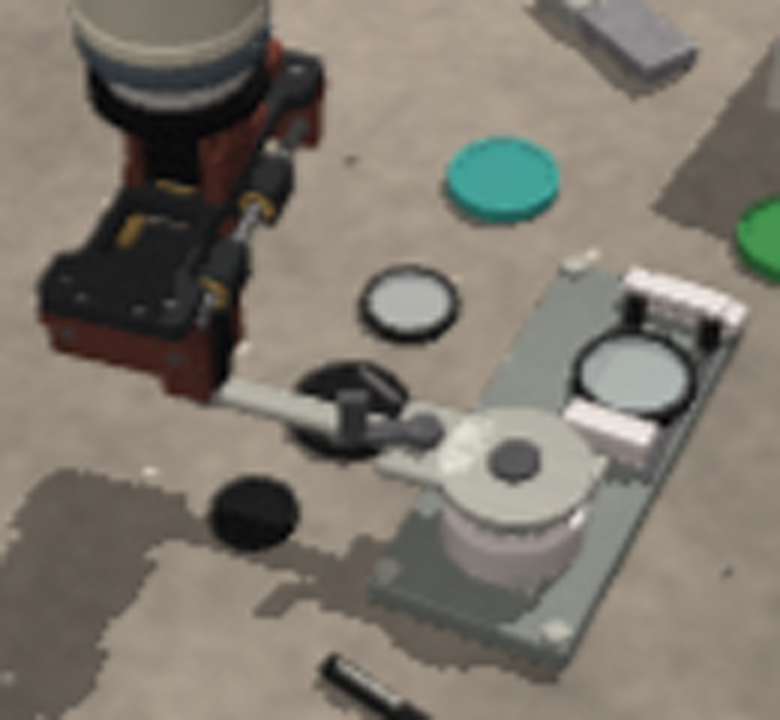

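The filter is sliding along (rim near the posts at ~(648,335)), with the drive at ~9 N. Smaller steps now.

move_arm:
  deltas:
    - [1.5,5,0,-0.01,0,0]
    - [0.2,5,0,0,0,-0.03]
    - [0.2,5,0,0,0,-0.03]

```text
t: 17.77
ee_pos: [493.7, -93.3, 47.0]
orientation: [-3.075, -0.605, 0.025]
ft_force: [-2.3, 8.6, 6.0]
width: 28.3
```

```bash
python3 - <<'E'
from h import *; from workcell import ctrl
o=ctrl.get_obs(); a=jof(o,3); plan(o,[a+.03,a+.06])
E
```

```text
t 17.77 jTCP 0.184 j 0.164 r 152.2 z 47.0 pull+ 8.83 radialF -0.96 yawerr 0.016
[2.2, 4.5, -0.1] [-0.01, 0.014, -0.014]
[0.1, 4.5, -0.0] [0.0, 0.0, -0.03]
```

move_arm:
  deltas:
    - [2,5,-0.5,-0.01,0.01,-0.02]
    - [0.2,5,0,0,0,-0.03]
    - [0.2,5,0,0,0,-0.03]

```text
t: 18.02
ee_pos: [497.3, -102.2, 46.9]
orientation: [-3.049, -0.724, 0.021]
ft_force: [-3.5, 7.9, 6.1]
width: 28.4
```

```bash
python3 - <<'E'
from h import *; from workcell import ctrl
o=ctrl.get_obs(); a=jof(o,3); plan(o,[a+.03,a+.06])
E
```

```text
t 18.02 jTCP 0.247 j 0.227 r 152.4 z 46.9 pull+ 8.59 radialF -0.15 yawerr 0.031
[2.3, 4.6, -0.2] [-0.011, 0.011, 0.001]
[0.1, 4.5, -0.0] [-0.0, 0.0, -0.03]
```

move_arm:
  deltas:
    - [2,5,-0.5,-0.01,0.01,0]
    - [0.3,5,0,0,0,-0.03]
    - [0.3,5,0,0,0,-0.03]

```text
t: 18.27
ee_pos: [501.5, -110.4, 46.9]
orientation: [-3.025, -0.81, 0.017]
ft_force: [-3.9, 8.1, 6.8]
width: 28.2
```

```bash
python3 - <<'E'
from h import *; from workcell import ctrl
o=ctrl.get_obs(); a=jof(o,3); plan(o,[a+.03,a+.06])
E
```

```text
t 18.27 jTCP 0.307 j 0.287 r 152.3 z 46.9 pull+ 9.0 radialF -0.41 yawerr 0.028
[2.2, 4.6, -0.2] [-0.012, 0.008, -0.002]
[0.1, 4.5, 0.0] [0.0, 0.0, -0.03]
```

move_arm:
  deltas:
    - [2,5,-0.5,-0.01,0.01,0]
    - [0.3,5,0,0,0,-0.03]
    - [0.3,5,0,0,0,-0.03]

```text
t: 18.52
ee_pos: [506.0, -117.9, 46.8]
orientation: [-2.998, -0.895, 0.013]
ft_force: [-3.7, 7.9, 6.7]
width: 27.8
```

```bash
python3 - <<'E'
from tip import *
d,o,P=look("e2",160,220,285,325,12); a=jof(o,3); plan(o,[a+.03,a+.06])
E
```

```text
t 18.57 p [ 506.6 -118.4   46.8] F [-4.8  7.   6.2] w 28.1 x [ 0.835  0.55  -0.004] y [ 0.549 -0.835 -0.014] z [-0.011  0.009 -1.   ]
t 18.57 jTCP 0.369 j 0.349 r 151.9 z 46.8 pull+ 8.42 radialF 0.36 yawerr 0.024
[1.9, 4.5, -0.3] [-0.014, 0.004, -0.006]
[0.1, 4.5, 0.0] [0.0, 0.0, -0.03]
```

View pics/e2.png

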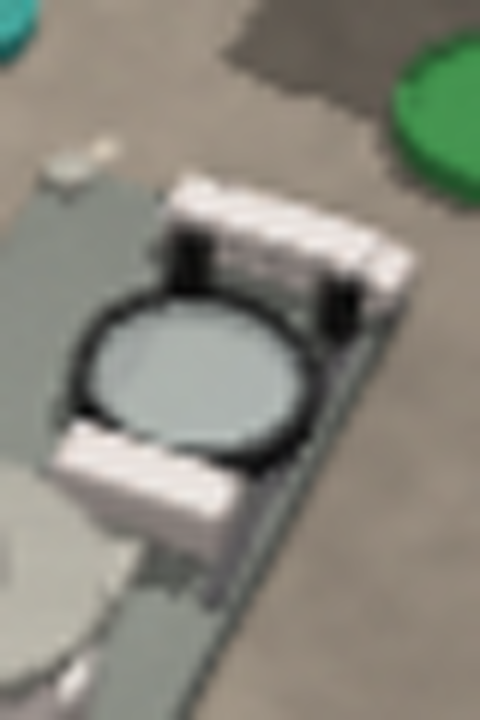

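move_arm:
  deltas:
    - [1.5,5,-0.5,-0.01,0,0]
    - [0.3,5,0,0,0,-0.03]

```text
t: 18.73
ee_pos: [509.3, -122.9, 46.8]
orientation: [-2.988, -0.938, 0.02]
ft_force: [-4.5, 7.3, 8.2]
width: 28.2
```

move_arm:
  deltas:
    - [0.5,5,-0.3,0,0,-0.02]
    - [0.3,5,0,0,0,-0.03]

```text
t: 18.9
ee_pos: [511.8, -127.6, 46.6]
orientation: [-2.957, -1.007, 0.031]
ft_force: [-5.1, 8.3, 7.9]
width: 28.4
```

```bash
python3 - <<'E'
from h import *; from workcell import ctrl
o=ctrl.get_obs(); a=jof(o,3); plan(o,[a+.03,a+.06])
E
```

```text
t 18.9 jTCP 0.439 j 0.419 r 152.7 z 46.6 pull+ 9.7 radialF -0.77 yawerr 0.03
[2.6, 4.6, -0.5] [-0.023, 0.013, -0.0]
[0.1, 4.5, -0.0] [-0.0, -0.0, -0.03]
```

move_arm:
  deltas:
    - [2,5,-0.8,-0.02,0.01,0]
    - [0.3,5,0,0,0,-0.03]

```text
t: 19.07
ee_pos: [515.5, -131.3, 46.6]
orientation: [-2.951, -1.051, 0.018]
ft_force: [-5.4, 7.5, 8.1]
width: 28.3
```

```bash
python3 - <<'E'
from h import *; from workcell import ctrl
o=ctrl.get_obs(); a=jof(o,3); plan(o,[a+.03,a+.06])
E
```

```text
t 19.07 jTCP 0.473 j 0.453 r 152.0 z 46.6 pull+ 9.22 radialF -0.37 yawerr 0.023
[2.0, 4.5, -0.5] [-0.012, 0.008, -0.007]
[0.1, 4.5, 0.0] [0.0, -0.0, -0.03]
```

move_arm:
  deltas:
    - [1.5,5,-0.5,-0.01,0.01,0]
    - [0.3,5,0,0,0,-0.03]

```text
t: 19.23
ee_pos: [518.9, -135.0, 46.5]
orientation: [-2.935, -1.092, 0.01]
ft_force: [-5.0, 7.8, 8.7]
width: 28.1
```

move_arm:
  deltas:
    - [1,5,-0.3,-0.01,0,-0.02]
    - [0.3,5,0,0,0,-0.02]

```text
t: 19.4
ee_pos: [522.1, -139.0, 46.5]
orientation: [-2.915, -1.149, 0.016]
ft_force: [-6.2, 6.7, 8.4]
width: 28.3
```

```bash
python3 - <<'E'
from tip import *
d,o,P=look("e3",160,220,285,325,12); a=jof(o,3); plan(o,[a+.03,a+.06])
E
```

```text
t 19.45 p [ 522.9 -139.5   46.6] F [-4.3  5.4  5.8] w 27.8 x [ 0.73   0.683 -0.006] y [ 0.683 -0.73  -0.012] z [-0.012  0.004 -1.   ]
t 19.45 jTCP 0.546 j 0.526 r 151.6 z 46.6 pull+ 6.88 radialF -0.36 yawerr 0.018
[1.6, 4.5, -0.5] [-0.012, 0.006, -0.012]
[0.1, 4.5, -0.0] [-0.0, 0.0, -0.03]
```

View pics/e3.png

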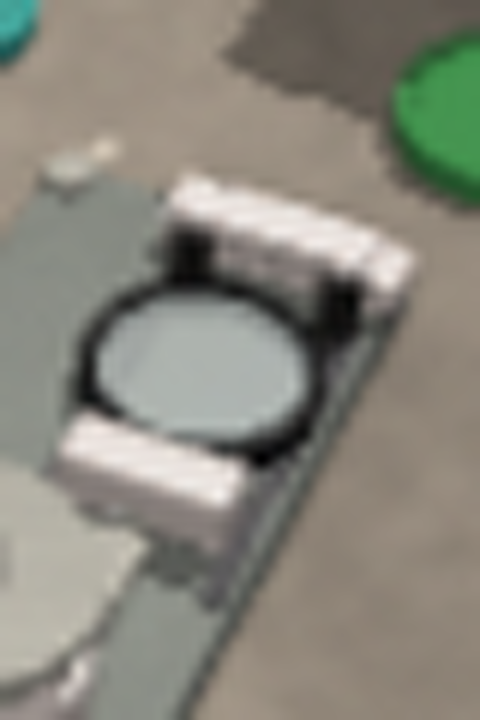

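The filter is almost at the posts but not yet pinned (still ~9 N in motion). One more short return and stroke.

move_arm:
  deltas:
    - [1.5,-6,0,-0.01,0.01,0]
    - [0,-8,0,0,0,0.05]
    - [0.2,-10,0,0,0,0.07]
    - [0.4,-10.5,0,0,0,0.07]
    - [0.4,-10.5,0,0,0,0.07]

```text
t: 19.87
ee_pos: [499.0, -103.1, 46.7]
orientation: [3.052, 0.74, 0.013]
ft_force: [1.8, -1.9, -3.1]
width: 28.5
```

```bash
python3 - <<'E'
from h import *; from workcell import ctrl
o=ctrl.get_obs(); a=jof(o,-3); plan(o,[a-.07,a-.14,a-.21,a-.28,a-.35],48)
E
```

```text
t 19.87 jTCP 0.257 j 0.277 r 151.2 z 46.7 pull+ -2.51 radialF -0.82 yawerr 0.03
[1.9, -10.4, -1.3] [0.003, -0.008, 0.1]
[0.4, -10.5, 0.0] [0.0, -0.0, 0.07]
[0.4, -10.5, 0.0] [-0.0, 0.0, 0.07]
[0.4, -10.5, 0.0] [0.0, -0.0, 0.07]
[0.4, -10.5, 0.0] [-0.0, 0.0, 0.07]
```

move_arm:
  deltas:
    - [1,-10.5,-1,0,-0.01,0.1]
    - [0.2,-10.5,0,0,0,0.07]
    - [0.2,-10.5,0,0,0,0.07]
    - [0.2,-10.5,0,0,0,0.07]
    - [0.2,-10.5,0,0,0,0.07]

```text
t: 20.28
ee_pos: [485.8, -52.3, 47.6]
orientation: [3.131, 0.108, 0.008]
ft_force: [-0.2, -3.7, -0.8]
width: 28.3
```

```bash
python3 - <<'E'
from h import *; from workcell import ctrl
o=ctrl.get_obs(); a=jof(o,-3); plan(o,[a-.07,a-.14,a-.21,a-.28,a-.35],48)
E
```

```text
t 20.28 jTCP -0.093 j -0.073 r 150.4 z 47.6 pull+ -3.62 radialF 0.56 yawerr -0.026
[0.5, -10.5, -0.5] [0.008, -0.005, 0.044]
[0.4, -10.5, 0.0] [0.0, 0.0, 0.07]
[0.4, -10.5, 0.0] [-0.0, -0.0, 0.07]
[0.4, -10.5, 0.0] [0.0, 0.0, 0.07]
[0.4, -10.5, 0.0] [0.0, -0.0, 0.07]
```

move_arm:
  deltas:
    - [0.2,-10.5,0,0.01,0,0.045]
    - [0.2,-10.5,0,0,0,0.07]
    - [0.2,-10.5,0,0,0,0.07]
    - [0.2,-5,0,0,0,0.03]

```text
t: 20.62
ee_pos: [486.6, -14.5, 47.7]
orientation: [-3.131, 0.256, -0.013]
ft_force: [0.0, -2.6, 0.2]
width: 28.4
```

```bash
python3 - <<'E'
from h import *; from workcell import ctrl
o=ctrl.get_obs(); a=jof(o,-3); plan(o,[a+.04,a+.08],48)
E
```

```text
t 20.62 jTCP -0.344 j -0.324 r 150.7 z 47.7 pull+ -2.6 radialF -0.45 yawerr -0.007
[0.9, 6.0, -0.3] [-0.001, -0.008, -0.047]
[0.1, 6.0, 0.0] [0.0, -0.0, -0.04]
```

Third stroke, slowly.

move_arm:
  deltas:
    - [0,5,0,0,0,-0.04]
    - [0,5,0,0,0,-0.035]
    - [0,4,0,0,0,-0.03]

```text
t: 20.87
ee_pos: [485.0, -26.2, 47.7]
orientation: [3.14, -0.092, 0.016]
ft_force: [-0.3, 2.3, 0.1]
width: 28.3
```

move_arm:
  deltas:
    - [-0.5,4,0,0,0,-0.03]
    - [0,4,0,0,0,-0.03]

```text
t: 21.03
ee_pos: [484.0, -33.4, 47.7]
orientation: [3.142, 0.003, 0.017]
ft_force: [-0.2, 3.1, 0.3]
width: 28.3
```

```bash
python3 - <<'E'
from h import *; from workcell import ctrl
o=ctrl.get_obs(); a=jof(o,3); plan(o,[a+.03,a+.06],47)
E
```

```text
t 21.03 jTCP -0.218 j -0.238 r 151.6 z 47.7 pull+ 3.09 radialF 0.3 yawerr 0.033
[1.5, 4.6, 0.7] [0.0, -0.011, 0.003]
[0.1, 4.5, -0.0] [-0.0, 0.0, -0.03]
```

move_arm:
  deltas:
    - [1,4,0.4,0,-0.01,0]
    - [0,4,0,0,0,-0.02]

```text
t: 21.2
ee_pos: [484.8, -40.3, 47.6]
orientation: [-3.14, -0.031, -0.001]
ft_force: [-0.1, 8.3, -0.5]
width: 28.2
```

move_arm:
  deltas:
    - [0,3.5,0,0,0,-0.025]
    - [0,3.5,0,0,0,-0.025]

```text
t: 21.37
ee_pos: [484.6, -45.5, 47.4]
orientation: [-3.136, -0.104, 0.001]
ft_force: [-0.8, 9.0, 2.1]
width: 28.2
```

```bash
python3 - <<'E'
from h import *; from workcell import ctrl
o=ctrl.get_obs(); a=jof(o,3); plan(o,[a+.03,a+.06],47)
E
```

```text
t 21.37 jTCP -0.138 j -0.158 r 151.1 z 47.4 pull+ 9.05 radialF 0.32 yawerr 0.016
[1.1, 4.5, 0.4] [-0.004, 0.0, -0.014]
[0.1, 4.5, -0.0] [-0.0, -0.0, -0.03]
```

move_arm:
  deltas:
    - [0.7,4,0.2,0,0,-0.02]
    - [0,4,0,0,0,-0.025]

```text
t: 21.53
ee_pos: [485.4, -51.3, 47.3]
orientation: [-3.129, -0.169, 0.003]
ft_force: [-1.1, 10.6, 3.0]
width: 28.1
```

move_arm:
  deltas:
    - [0.2,4,0,0,0,-0.02]
    - [0.2,4,0,0,0,-0.025]

```text
t: 21.7
ee_pos: [485.7, -56.7, 47.3]
orientation: [-3.121, -0.234, 0.006]
ft_force: [-1.6, 10.1, 2.4]
width: 28.4
```

```bash
python3 - <<'E'
from h import *; from workcell import ctrl
o=ctrl.get_obs(); a=jof(o,3); plan(o,[a+.03,a+.06],47)
E
```

```text
t 21.7 jTCP -0.064 j -0.084 r 150.9 z 47.3 pull+ 10.17 radialF 0.33 yawerr 0.025
[0.9, 4.5, 0.2] [-0.012, 0.003, -0.005]
[0.1, 4.5, -0.0] [-0.0, 0.0, -0.03]
```

move_arm:
  deltas:
    - [0.7,3.5,0.1,-0.01,0,-0.01]
    - [0.1,3.5,0,0,0,-0.02]

```text
t: 21.87
ee_pos: [486.6, -61.0, 47.3]
orientation: [-3.124, -0.275, 0.009]
ft_force: [-1.7, 11.0, 4.2]
width: 28.2
```

move_arm:
  deltas:
    - [0.1,3.5,0,0,0,-0.015]

```text
t: 21.95
ee_pos: [486.4, -62.9, 47.3]
orientation: [-3.12, -0.295, 0.011]
ft_force: [-3.0, 11.1, 4.8]
width: 28.5
```

```bash
python3 - <<'E'
from tip import *
o=ctrl.get_obs();a=jof(o,3); plan(o,[a+.03,a+.06])
E
```

```text
t 21.95 jTCP -0.023 j -0.043 r 151.1 z 47.3 pull+ 11.46 radialF 1.16 yawerr 0.023
[1.1, 4.5, 0.2] [-0.008, 0.006, -0.007]
[0.1, 4.5, -0.0] [-0.0, 0.0, -0.03]
```

Pinned and rising (11.4 N). Single rows now.

move_arm:
  deltas:
    - [0.5,3.5,0,0,0,-0.015]

```text
t: 22.03
ee_pos: [486.5, -64.6, 47.2]
orientation: [-3.115, -0.315, 0.015]
ft_force: [-2.7, 12.4, 5.6]
width: 28.3
```

```bash
python3 - <<'E'
from tip import *
o=ctrl.get_obs();a=jof(o,3)
E
```

```text
t 22.03 jTCP -0.011 j -0.031 r 151.4 z 47.2 pull+ 12.67 radialF 0.52 yawerr 0.025
```

move_arm:
  deltas:
    - [0.3,3,0,0,0,-0.01]

```text
t: 22.12
ee_pos: [486.3, -65.9, 47.1]
orientation: [-3.111, -0.327, 0.018]
ft_force: [-3.4, 12.5, 5.6]
width: 28.2
```

```bash
python3 - <<'E'
from tip import *
o=ctrl.get_obs();a=jof(o,3)
E
```

```text
t 22.12 jTCP -0.003 j -0.023 r 151.7 z 47.1 pull+ 12.93 radialF 1.05 yawerr 0.025
```

12.9 N at the knob: ease off, open and lift away.

move_arm:
  deltas:
    - [0,-3,0,0,0,0]
    - [0,-1.5,0,0,0,0]
  hand: 0.0

```text
t: 22.28
ee_pos: [484.9, -60.5, 47.1]
orientation: [-3.111, -0.321, 0.02]
ft_force: [-0.2, 0.5, -0.3]
width: 38.3
```

```bash
python3 - <<'E'
from tip import *
o=ctrl.get_obs();a=jof(o,3);st(o)
E
```

```text
t 22.28 jTCP -0.04 j -0.06 r 152.3 z 47.1 pull+ 0.52 radialF 0.08 yawerr 0.057
t 22.28 p [484.9 -60.5  47.1] F [-0.2  0.5 -0.3] w 38.3 x [ 0.979  0.204 -0.011] y [ 0.204 -0.979 -0.016] z [-0.014  0.013 -1.   ]
```

move_arm:
  deltas:
    - [0,0,0,0,0,0]
    - [0,-1,-6,0,0,0]
    - [0,0,-15,0,0,0]
    - [0,0,-25,0,0,0]
    - [0,0,-30,0,0,0]

```text
t: 22.7
ee_pos: [482.0, -60.4, 121.0]
orientation: [-3.11, -0.316, 0.038]
ft_force: [0.2, 0.2, -0.1]
width: 43.3
```

move_arm:
  deltas:
    - [-20,0,-30,0,0,0]
    - [-30,0,-20,0,0,0]
    - [-30,0,0,0,0,0]
    - [0,0,0,0,0,0]
    - [0,0,0,0,0,0]

```text
t: 23.12
ee_pos: [408.3, -80.1, 183.1]
orientation: [-3.118, -0.312, 0.014]
ft_force: [0.2, 0.1, 0.4]
width: 43.9
```

```bash
python3 - <<'E'
from tip import *
d,o,P=look("f1",140,240,205,335,6)
d2=eyes.get_image("scene"); cv2.imwrite("pics/f2.png",cv2.resize(d2["frame"][160:220,285,None:325] if 0 else d2["frame"][160:220,265:325,::-1],None,fx=10,fy=10,interpolation=2))
d3=eyes.get_image("top"); cv2.imwrite("pics/f3.png",cv2.resize(d3["frame"][145:245,185:310,::-1],None,fx=6,fy=6,interpolation=2))
E
```

```text
t 23.17 p [407.9 -79.9 182.7] F [-0.3  0.6 -0.7] w 43.6 x [ 0.98   0.198 -0.01 ] y [ 0.198 -0.98  -0.009] z [-0.011  0.007 -1.   ]
```

View pics/f1.png

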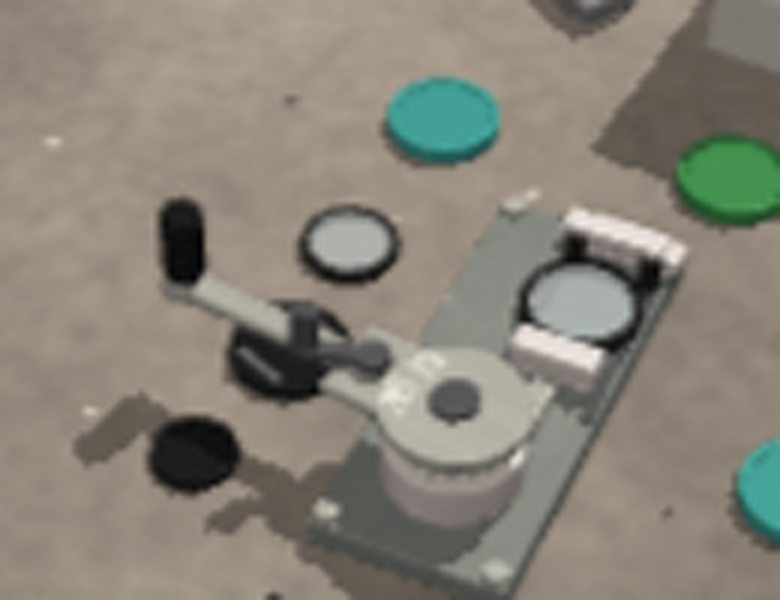

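View pics/f2.png

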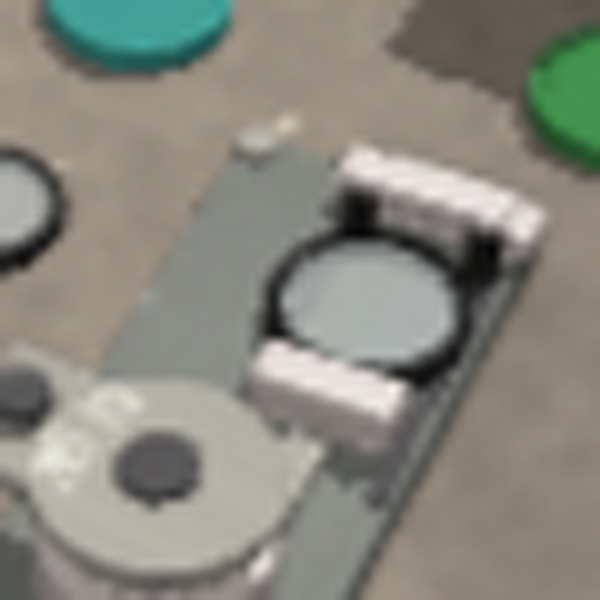

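View pics/f3.png

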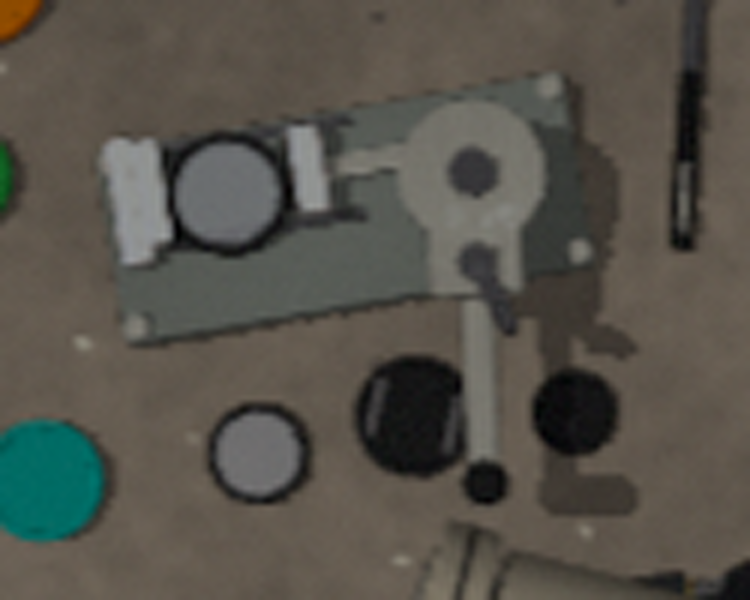

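```bash
python3 - <<'E'
from tip import *
d=eyes.get_image("top")
t=lambda x,y,z:ray(d,185+(x+.5)/6-.5,145+(y+.5)/6-.5,z)
k=t(485,482,109)[:2]; p=k-PIV; print("knob",k,np.hypot(*p),"j",np.arctan2(-p[1],-p[0])-YAW)
k=t(493,482,109)[:2]; p=k-PIV; print("knob0",k,"j",np.arctan2(-p[1],-p[0])-YAW)
yv=np.array([-.187,.982]); xv=np.array([.982,.187])
for n,a in(("filter",(228,193,26)),("jaw",(308,168,40)),("jaw0",(370,157,40)),("filter0",(265,187,26)),("fence",(140,200,40))):
    q=t(*a)[:2]-PIV; print(n,np.round([q@xv,q@yv],1))
s=eyes.get_image("scene")
q=ray(s,205+(182.5)/6-.5,140+(207.5)/6-.5,109)[:2]; p=q-PIV; print("knob scene",q,"j",np.arctan2(-p[1],-p[0])-YAW)
st(ctrl.get_obs())
E
```

```text
knob [485.2504845  -45.88702279] 150.45637917972866 j -0.13555530160969836
knob0 [485.34610096 -49.55995094] j -0.11116421299666218
filter [ 14.5 123.3]
jaw [18.3 81.3]
jaw0 [18.8 50.2]
filter0 [ 14.5 104.6]
fence [ 16.  165.5]
knob scene [486.21393429 -47.98434947] j -0.12121880038139068
t 23.37 p [408.5 -79.4 181.4] F [-0.2 -0.4  0. ] w 44.1 x [ 0.98   0.2   -0.012] y [ 0.2   -0.98  -0.011] z [-0.013  0.008 -1.   ]
```

The last pictures show:
- The filter lies against both posts (f2: posts at (358,212) and (487,258)), with the pad bar up against it.
- The jaw has moved ~31 mm: pad at y≈91, filter centre at ≈123, so its near edge is at ≈92. That fits contact.
- The lever is on the clamping side, and the caps, spare and pen are at the same pixels as at the start.
- The gripper is well clear with zero force.

Handing in.

```bash
python3 -c "
from workcell import ctrl
print(ctrl.close_job())"
```

```text
the job is handed in; nothing more can be done
None
```

I flipped the lever to the clamping side and swung the handle back to its end stop. It free-wheeled at about 2.5 N, the stop was felt at joint ≈ -0.59, and the jaw stayed where it was. Three clamping strokes at about 9 N then pinned the filter. I eased off at a reading of 12.9 N at the knob and let go. The job was handed in at about 23 s.

**Last checks:**
- The filter lies against both posts with the pad on it. The measured pad and filter-edge positions agree to about 1 mm.
- The lever is still on the clamping side.
- The caps, spare filter and pen look unmoved.
- The gripper is clear of everything, with no force on it.

**Checks that failed or disagreed:**
- **Tip height:** by camera, the fingertips sit about 25–29 mm above the reported TCP. My first pass at the lever went over the tab without touching it, and I corrected the height after that.
- **Handle position:** after release the handle rested about 0.1 rad further back than where the stroke ended. I did not push again to test the hold. I relied on the statement that the clamp holds by itself, and on the final images.

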